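# Feed spacer blocks from the gravity magazine and set them out on the measuring pallet

### The job

Empty the gravity magazine: work its feed slide by the orange handle to push the bottom spacer block out onto the rail, draw the slide back so that the rest drop, and lay each block flat on the mark of its own colour on the grey pallet, centred on the mark and square to it, so that they stand in a neat side-by-side row ready for measuring. There are four or five blocks in all, and one of them may already be lying out on the rail. Finish with the slide drawn fully back and nothing left in the magazine, and leave the mouse, the brass ring and the wooden box where they are.

Things in the scene. Friction and masses are not known exactly. Their poses are not given: they have to be found in the camera images.
- block_red: Spacer block, red all over with two small dots on each broad face, 60 x 40 x 18 mm (its x, y, z), about 115 g, loose; may be absent. Origin at the block's centre. The two broad faces are alike: either may be up. If present, it starts flat in the magazine's stack, its 60 mm axis along the magazine's x.
- block_yellow: Spacer block, yellow all over with two small dots on each broad face, 60 x 40 x 18 mm (its x, y, z), about 115 g, loose; may be absent. Origin at the block's centre. The two broad faces are alike: either may be up. If present, it starts flat in the magazine's stack, its 60 mm axis along the magazine's x.
- block_green: Spacer block, green all over with two small dots on each broad face, 60 x 40 x 18 mm (its x, y, z), about 115 g, loose; may be absent. Origin at the block's centre. The two broad faces are alike: either may be up. If present, it starts flat in the magazine's stack, its 60 mm axis along the magazine's x.
- block_black: Spacer block, black all over with two small dots on each broad face, 60 x 40 x 18 mm (its x, y, z), about 115 g, loose; may be absent. Origin at the block's centre. The two broad faces are alike: either may be up. If present, it starts flat in the magazine's stack, its 60 mm axis along the magazine's x.
- block_blue: Spacer block, blue all over with two small dots on each broad face, 60 x 40 x 18 mm (its x, y, z), about 115 g, loose; may be absent. Origin at the block's centre. The two broad faces are alike: either may be up. If present, it starts flat in the magazine's stack, its 60 mm axis along the magazine's x.
- block_white: Spacer block, white all over with two small dots on each broad face, 60 x 40 x 18 mm (its x, y, z), about 115 g, loose; may be absent. Origin at the block's centre. The two broad faces are alike: either may be up. If present, it starts already fed out, lying flat on the rail near the outlet.
- mark_red: Thin fixed red mark on the pallet, 78 x 44 mm (x, y), where the red block belongs: block centre over mark centre, the block's 60 mm side along the mark's x (either way round), 40 mm side along y. Origin at the mark's centre on the pallet's top face. The six marks lie in one row along the pallet's y, 48 mm apart, in an order that changes from start to start.
- mark_yellow: Thin fixed yellow mark on the pallet, 78 x 44 mm (x, y), where the yellow block belongs: block centre over mark centre, the block's 60 mm side along the mark's x (either way round), 40 mm side along y. Origin at the mark's centre on the pallet's top face. The six marks lie in one row along the pallet's y, 48 mm apart, in an order that changes from start to start.
- mark_green: Thin fixed green mark on the pallet, 78 x 44 mm (x, y), where the green block belongs: block centre over mark centre, the block's 60 mm side along the mark's x (either way round), 40 mm side along y. Origin at the mark's centre on the pallet's top face. The six marks lie in one row along the pallet's y, 48 mm apart, in an order that changes from start to start.
- mark_black: Thin fixed black mark on the pallet, 78 x 44 mm (x, y), where the black block belongs: block centre over mark centre, the block's 60 mm side along the mark's x (either way round), 40 mm side along y. Origin at the mark's centre on the pallet's top face. The six marks lie in one row along the pallet's y, 48 mm apart, in an order that changes from start to start.
- mark_blue: Thin fixed blue mark on the pallet, 78 x 44 mm (x, y), where the blue block belongs: block centre over mark centre, the block's 60 mm side along the mark's x (either way round), 40 mm side along y. Origin at the mark's centre on the pallet's top face. The six marks lie in one row along the pallet's y, 48 mm apart, in an order that changes from start to start.
- mark_white: Thin fixed white mark on the pallet, 78 x 44 mm (x, y), where the white block belongs: block centre over mark centre, the block's 60 mm side along the mark's x (either way round), 40 mm side along y. Origin at the mark's centre on the pallet's top face. The six marks lie in one row along the pallet's y, 48 mm apart, in an order that changes from start to start.
- pallet: Fixed mid-grey plate, 140 x 310 x 8 mm (x, y, z), lying on the table; origin at the centre of its underside, so its top is at z = 8 mm.
- feeder: Fixed gravity magazine; origin on the table under the stack. Four steel corner angles (outside 74 x 56 mm in x, y, up to z = 120 mm, a bar across the top keeps blocks in) hold the stack over the origin: bottom block's centre at z = 39 mm, each next 18 mm higher. Mouth on the -y side, 21 mm high, lets only the bottom block out. Feed direction -y. Base plate 120 x 160 x 10 mm, y = -60 to 100.
- outlet (a point): Point on the rail's top where a fed block ends up: at full stroke the block's centre is over this point, 87 mm from the stack on the magazine's -y side, 30 mm above the table; axes are the magazine's. The flat rail is 44 mm wide, z = 10 to 30 mm, from magazine y = -120 to +205 mm; the 60 mm block overhangs it 8 mm on either side, with only bare table below at the outlet.
- feed_slide (a joint): Feed slide under the orange handle, in m: 0 = drawn fully back (+y; the stack rests on the rail), 0.090 = pushed fully forward (-y). Its 9 mm thick, 36 mm wide pusher blade carries the rest of the stack while it is forward; they drop when it is back at 0. It stays where it is left; friction about 2 to 7 N.
- slide_handle (a point): Point on the orange handle of the feed slide, moving with it: centre of the handle, 15 mm below its top. The handle is an upright block 20 x 24 mm (magazine x, y), its top 96 mm above the table and its foot at 40 mm; with the slide back it stands 180 mm from the stack on the +y side. Its axes are the magazine's.
- mouse: Black computer mouse, 100 x 58 x 22 mm, loose, not to be disturbed. Origin at the centre of its underside.
- casting: Brass-coloured ring, 90 mm across, 30 mm high, loose, not to be disturbed. Origin at the centre of its underside.
- wood_box: Open plywood box, 90 x 160 x 60 mm, loose, not to be disturbed. Origin at the centre of its underside.
Not all that is in view belongs to the job. Several things have the shape of the block_blue; the one meant has the colours described above.

How it is judged:
By the outcome, as a careful person would: the job done as asked, in the order asked, and still so for the second after the job is handed in, with the robot touching nothing.
Of block_red, block_yellow only 1 to 1 are there at a start; the rules pass over those that are not, and their reading is None.
Of block_blue, block_white only 1 to 2 are there at a start; the rules pass over those that are not, and their reading is None.
At some moment in a run one of block_red, block_yellow, block_green, block_black, block_blue, block_white may be knocked a few centimetres aside while the robot is not near it.
Once in a run the grip may slacken for a moment while it holds something.
It also fails if it takes over 210 s, if anything falls off the work surface, if the arm or the gripper's body presses on something with over 40 N, if the wrist force passes 120 N, or if a joint passes its speed limit or range.

### The arm

A 6-joint arm with a two-finger parallel gripper is mounted at the origin on the work surface. World frame = base frame: x ahead of the robot, y to its left, z up, the work surface at z = 0. Lengths are in mm, angles in rad, forces in N, time in s.
With the tool pointing down it reaches from about 275 to 750 mm from the base axis. Payload 10.2 kg.
Tool frame: the origin (TCP) lies midway between the tips of the shut fingers; the grasp point (between the pads) lies grasp_offset behind it (grasp_offset is the distance from the TCP to the grasp point, in mm); x points along the fingers, z is the direction in which the jaws open and shut, and the axes are right-handed (so a half turn about x gives the same grasp; the last joint's range is limited). The gripper opens to 85 mm and grips with 20 to 120 N. Pads are 22 mm wide; open, the fingers measure 114 mm over their backs; the gripper's body (76 mm by 85 mm) begins 54 mm behind the grasp point. The pads swing forward as they close: fully open they stand 13 mm farther back than shut.
Start: joints at [-1.543, 0.313, 1.498, -0, 1.331, -0.223], TCP at [130.28, -508.584, 205.294] pointing down, gripper open.
Joint ranges: [-2.94, 2.94], [-0.97, 2.17], [0.19, 2.56], [-1.23, 4.37], [0.02, 3.11], [-2.88, 2.88]. Speed limits (rad/s): [2.39, 2.39, 3.01, 3.14, 3.14, 3.14].

### API

Orientations are given as a unit quaternion [w, x, y, z].
In Python, from rig import sense, capture, calibration, finish_job, grasp_offset gives the robot as it stands.
- The arm moves only by the shell command python3 -m jog 'ROWS' [FORCE]. ROWS is JSON, a list of rows, each an object with "linear": the shift along the tool's x, y, z scaled (see below), a list of three; "rotation": the turn, a rotation vector about the tool's x, y, z scaled (see below), a list of three; "grip": the finger opening in mm, from 0 to 85.4. A call has 1 to 20 rows; each row is the pose to reach, as a shift and turn from the pose measured when the call began, along the tool's axes at that moment; what a row does not reach only later rows make up. The controller multiplies each number of a shift by 0.3 m and each number of a turn by 0.5 rad. A row lasts 1/12 s, in which the tool goes at most 41.7 mm and 7.16 degrees, less where a joint would pass 70% of its speed; a pose out of reach is approached as far as the arm can. A call with a number of a shift or a turn outside -1 to 1 is refused whole. A call with a gripper value outside its range is refused whole. The fingers move at their own pace and stop on an object; FORCE is the grip in N (left out, the last holds). Time passes only in rows, so rows that repeat a pose let the fingers close. It gives the time, the measured TCP pose, the force and the opening at its end, in the units of the state.
- sense(): the state, without advancing time (a new reading comes with each control period).
- capture(name): name is "scene" or "top" or "wrist"; returns (picture, depth): 384x512x3 uint8, red, green, blue; 384x512 float32, mm along the optical axis (not along the pixel's ray), 0 where there is no reading.
- calibration(name): a dict with "intrinsics" (3x3 intrinsics, pixels), "world_from_camera" (4x4, takes a point from camera to world coordinates). Camera axes: x right, y up, looking along -z (the intrinsics and any distortion apply to the point x, -y, -z); pixel columns grow to the right and rows downward; lengths in mm; the calibration is good to about 2 mm. A picture is of the moment at which its call begins: read the wrist's pose just before it. calibration takes no time and is no camera call; for the wrist camera it gives the pose at the moment of the call.
- finish_job(): hands the job in, once; it reports no verdict.
The state is a dict: "time_s": time; "joints": joint angles; "dq": joint speeds; "tau": joint torques, N m; "eef_pos": TCP position; "ee_rot": TCP orientation; "force": force on the tool from outside, world axes, zero at the start; "wrist_torque": the same for the moment, N m; "grip_width": opening from 0.0 (shut) to 1.0 (fully open).
Only numpy, scipy, OpenCV 4.12 (cv2) and the standard library are available. Lean on these libraries where they do the work, as an engineer would, in place of code of your own. Each camera call takes 0.05 s, during which the arm holds its last target.

## Working session

There is one attempt and no reset: what is moved stays moved. The work goes in short steps, Python scripts to look and compute and a shell command to move; the robot and the scene stay as the last step left them, time stands still between calls to the robot, and variables do not carry over. Pictures are saved under pics/ and viewed, and the job is handed in when it is done.

```bash
ls; mkdir -p pics; cat > h.py <<'E'
import numpy as np,cv2
from rig import sense,capture,calibration,finish_job,grasp_offset
from scipy.spatial.transform import Rotation as R
def shot(name,fn=None,scale=1.5):
    c=calibration(name); p,d=capture(name)
    if fn: cv2.imwrite('pics/'+fn,cv2.resize(p[:,:,::-1],None,fx=scale,fy=scale))
    return p,d,c
def cloud(d,c):
    K=np.array(c['intrinsics']);T=np.array(c['world_from_camera'])
    v,u=np.mgrid[:d.shape[0],:d.shape[1]]
    X=(u-K[0,2])/K[0,0]*d; Y=-(v-K[1,2])/K[1,1]*d
    P=np.stack([X,Y,-d],-1)
    W=P@T[:3,:3].T+T[:3,3]; W[d<=0]=np.nan
    return W
def rot():
    q=sense()['ee_rot']; return R.from_quat([q[1],q[2],q[3],q[0]])
def togo(target,yaw=None):
    """print linear row values for target TCP world"""
    s=sense(); r=rot(); d=np.array(target)-np.array(s['eef_pos'])
    print('lin',np.round(r.inv().apply(d)/300,4),'world d',d.round(1))
E
python3 - <<'E'
from h import *
print(sense()); print(grasp_offset)
for n in('scene','top','wrist'):
    p,d,c=shot(n,n+'0.png'); print(n,c, (d>0).mean())
    np.savez('/tmp/'+n+'0.npz',p=p,d=d,K=c['intrinsics'],T=c['world_from_camera'])
E
```

```text
pics
{'time_s': 0.0, 'joints': array([-1.54337433e+00,  3.13436620e-01,  1.49845435e+00,  1.28660312e-05,
        1.33099315e+00, -2.23379622e-01]), 'dq': array([-0.0008591 , -0.00171383, -0.00031716, -0.0014479 ,  0.00046373,
       -0.00046175]), 'tau': array([ 5.11172493e-05, -4.12264431e+01, -2.59742260e+01, -1.87015826e-04,
        4.11340196e-03, -1.11711344e-06]), 'eef_pos': array([ 130.28860209, -508.27267029,  204.73544296]), 'ee_rot': array([ 0.55832291,  0.43389408,  0.55889555, -0.43318266]), 'force': array([0.17633298, 0.43198206, 0.02457142]), 'wrist_torque': array([-0.02491353,  0.01988942,  0.02369067]), 'grip_width': 1.0035170367067066}
18.700000000000003
scene {'intrinsics': array([[354.37912872,   0.        , 251.34030087],
       [  0.        , 354.37912872, 196.67713101],
       [  0.        ,   0.        ,   1.        ]]), 'world_from_camera': array([[ 7.93229407e-01, -4.42254212e-01,  4.18566983e-01,
         9.46286788e+02],
       [ 6.08876437e-01,  5.67577899e-01, -5.54188428e-01,
        -4.81676619e+02],
       [ 7.52279808e-03,  6.94454131e-01,  7.1949764
[... 548 characters left out ...]
.95908279e-01,
         1.09663968e+03],
       [ 0.00000000e+00,  0.00000000e+00,  0.00000000e+00,
         1.00000000e+00]])} 0.9956766764322916
wrist {'intrinsics': array([[283.74608415,   0.        , 258.76190329],
       [  0.        , 283.74608415, 191.59544702],
       [  0.        ,   0.        ,   1.        ]]), 'world_from_camera': array([[ 2.47380512e-01,  9.17622056e-01,  3.11083019e-01,
         2.10230177e+02],
       [-9.68918234e-01,  2.34476364e-01,  7.88561375e-02,
        -4.87674161e+02],
       [-5.81484199e-04, -3.20921481e-01,  9.47105625e-01,
         3.74555149e+02],
       [ 0.00000000e+00,  0.00000000e+00,  0.00000000e+00,
         1.00000000e+00]])} 0.996337890625
```

View pics/scene0.png

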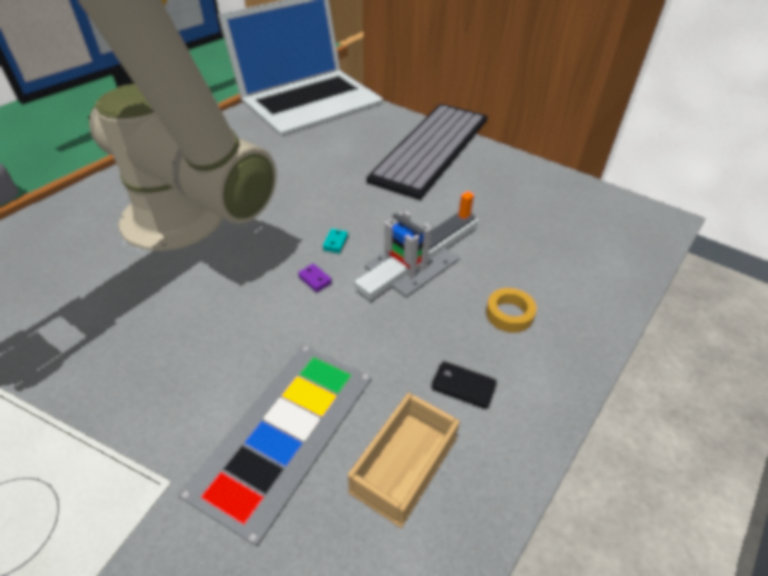

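View pics/top0.png

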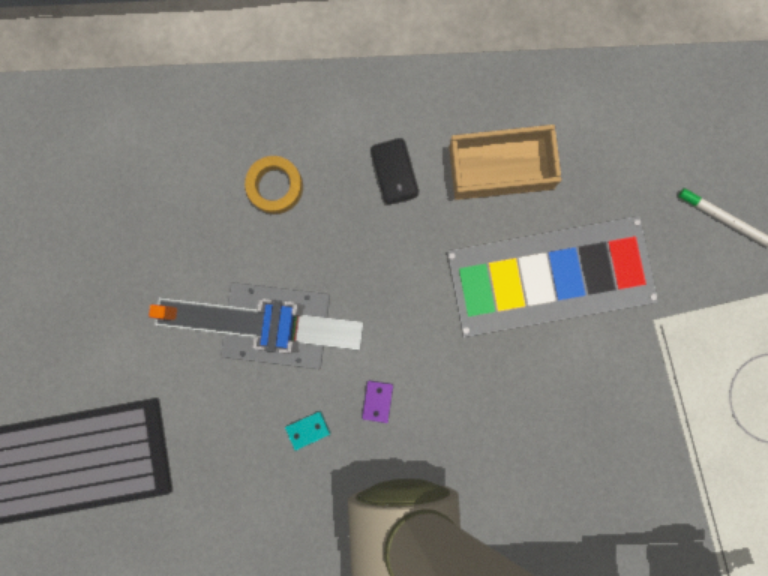

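View pics/wrist0.png

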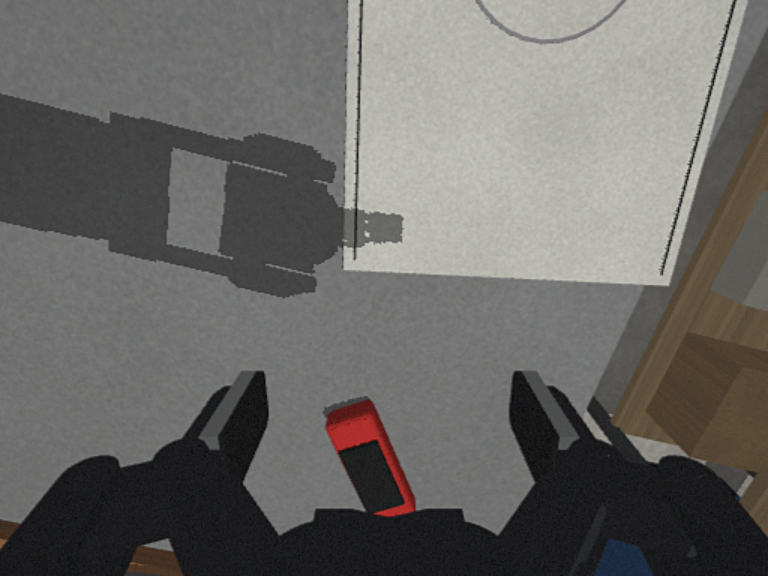

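The scene view shows the magazine at about (405,240), with a blue block on top and green and red lower down. The orange handle is at (466,205) and the pallet at (280,440). The teal (335,240) and purple (315,277) blocks are distractors because their colours don't match. Next I'll crop the magazine and measure the poses.

```bash
python3 - <<'E'
from h import *
z=np.load('/tmp/top0.npz');p,d=z['p'],z['d'];c=dict(intrinsics=z['K'],world_from_camera=z['T']);W=cloud(d,c)
s=np.load('/tmp/scene0.npz')
a=cv2.resize(s['p'][120:210,225:330,::-1],None,fx=5,fy=5,interpolation=cv2.INTER_CUBIC)
b=cv2.resize(p[180:260,90:250,::-1],None,fx=4,fy=4,interpolation=cv2.INTER_CUBIC)
cv2.imwrite('pics/crop_s.png',a);cv2.imwrite('pics/crop_t.png',b)
hsv=cv2.cvtColor(p,cv2.COLOR_RGB2HSV)
print('table z',np.nanmedian(W[220:300,20:80,2]))
pal=(slice(140,225),slice(298,440))
H,S,V=cv2.split(hsv)
m={'red':(S>150)&((H<8)|(H>172)),'yellow':(S>150)&(H>20)&(H<35),'green':(S>120)&(H>50)&(H<80),'blue':(S>130)&(H>100)&(H<125),'white':(S<40)&(V>180),'black':(V<60)}
out={}
for k,mm in m.items():
    q=np.zeros_like(mm);q[pal]=mm[pal]
    q=cv2.morphologyEx(q.astype(np.uint8),cv2.MORPH_OPEN,np.ones((3,3)))
    n,l,st,ce=cv2.connectedComponentsWithStats(q)
    i=1+np.argmax(st[1:,4]); ys,xs=np.nonzero(l==i); pts=W[ys,xs]
    r=cv2.minAreaRect(np.float32(pts[:,:2])); out[k]=r
    print(k,len(ys),np.round(r[0],1),np.round(r[1],1),round(r[2],1),'z',np.nanmedian(pts[:,2]).round(1))
# orange handle
q=(S>180)&(H>5)&(H<17);q[:,:90]=0;q[:180]=0;q[:,130:]=0;pts=W[q];pts=pts[~np.isnan(pts[:,0])]
print('handle',len(pts),np.median(pts,0),pts.max(0)); t=pts[pts[:,2]>85];print(len(t),t.mean(0) if len(t) else '')
# rail
rr=W[195:240,195:250].reshape(-1,3);rr=rr[(rr[:,2]>24)&(rr[:,2]<70)];print('rail z hist',np.histogram(rr[:,2],bins=[24,28,32,36,40,44,48,52,60,70])[0]);print(cv2.minAreaRect(np.float32(rr[(rr[:,2]<36)][:,:2])))
E
```

```text
table z 0.1890839598073626
red 590 [ 596.2 -357.3] [80.2 40. ] 17.9 z 7.5
yellow 597 [ 568.1 -164.5] [82.8 39.5] 21.3 z 7.6
green 558 [ 560.3 -116.7] [76.  42.3] 8.1 z 7.4
blue 577 [ 581.3 -259.7] [76.3 42.6] 7.2 z 7.5
white 636 [ 574.2 -211.6] [79.9 43.9] 12.6 z 7.4Traceback (most recent call last):
  File "<stdin>", line 17, in <module>
    return _wrapfunc(a, 'argmax', axis=axis, out=out, **kwds)
    return bound(*args, **kwds)
ValueError: attempt to get argmax of an empty sequence
```

View pics/crop_s.png

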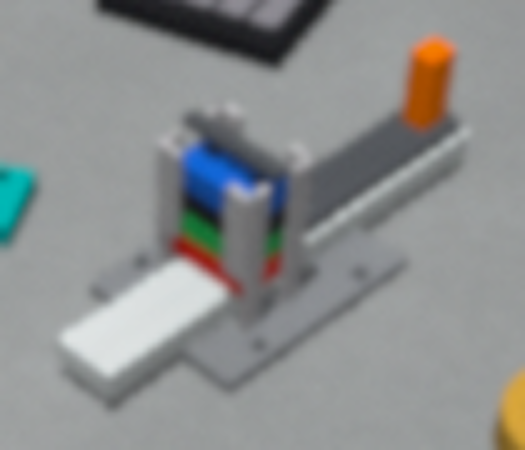

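View pics/crop_t.png

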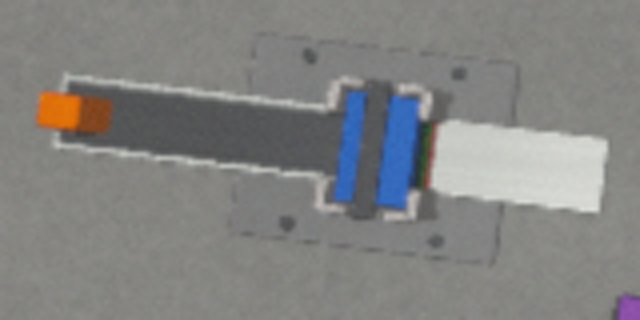

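The crops show the stack from bottom to top as red, green, black, blue. The rail is bare, with no dots and no 60 mm overhang. Now I'll fit the pallet and magazine poses.

```bash
cat > meas.py <<'E'
from h import *
z=np.load('/tmp/top0.npz');p,d=z['p'],z['d'];c=dict(intrinsics=z['K'],world_from_camera=z['T']);W=cloud(d,c)
hsv=cv2.cvtColor(p,cv2.COLOR_RGB2HSV)
H,S,V=cv2.split(hsv)
m={'green':(S>120)&(H>50)&(H<80),'yellow':(S>150)&(H>20)&(H<35),'white':(S<40)&(V>180),'blue':(S>130)&(H>100)&(H<125),'black':(V<75)&(S<90),'red':(S>150)&((H<8)|(H>172))}
cs=[]
for k,mm in m.items():
    q=np.zeros_like(mm);q[150:220,303:435]=mm[150:220,303:435]
    q=cv2.morphologyEx(q.astype(np.uint8),cv2.MORPH_OPEN,np.ones((3,3)))
    n,l,st,ce=cv2.connectedComponentsWithStats(q)
    i=1+np.argmax(st[1:,4]); ys,xs=np.nonzero(l==i); pts=W[ys,xs]
    cs.append(np.nanmean(pts,0)); print(k,len(ys),cs[-1].round(1))
cs=np.array(cs);i=np.arange(6)-2.5
A=np.polyfit(i,cs[:,:2],1);print('step',A[0],np.hypot(*A[0]),'centre',A[1],'yaw of row',np.degrees(np.arctan2(A[0][1],A[0][0])))
print('resid',(cs[:,:2]-np.outer(i,A[0])-A[1]).round(1).tolist())
q=(S>150)&(H>3)&(H<18);q[:,:90]=0;q[:180]=0;q[:,130:]=0;q[230:]=0;pts=W[q];pts=pts[~np.isnan(pts[:,0])]
print('handle',len(pts),pts.max(0).round(1)); t=pts[pts[:,2]>90];print(len(t),t.mean(0).round(1))
rr=W[195:240,200:250].reshape(-1,3);rr=rr[(rr[:,2]>20)&(rr[:,2]<70)];print('rail z',np.histogram(rr[:,2],bins=[20,24,28,32,36,40,44,48,52,60,70])[0])
r=cv2.minAreaRect(np.float32(rr[(rr[:,2]>27)&(rr[:,2]<34)][:,:2]));print(r);print(cv2.boxPoints(r).round(1).tolist())
bl=m['blue'].copy();bl[:,:160]=0;bl[:,210:]=0;bl[:190]=0;bl[250:]=0
b=W[bl];b=b[b[:,2]>60];print('blue top',b.mean(0).round(1),np.percentile(b[:,2],[10,50,90]).round(1),[np.round(x,1) for x in cv2.minAreaRect(np.float32(b[:,:2]))])
# base plate: z approx 10
bp=W[170:260,130:240].reshape(-1,3);bp=bp[(bp[:,2]>7)&(bp[:,2]<13)];print('base',len(bp),[np.round(x,1) for x in cv2.minAreaRect(np.float32(bp[:,:2]))])
E
python3 meas.py
```

```text
green 558 [ 560.1 -116.8    7.4]
yellow 597 [ 567.4 -164.5    7.5]
white 636 [ 574.2 -212.     7.4]
blue 577 [ 581.2 -259.4    7.4]
black 522 [ 588.8 -306.5    7.4]
red 590 [ 595.6 -354.3    7.5]
step [  7.09346074 -47.45380527] 47.98104646293862 centre [ 577.88044609 -235.58135695] yaw of row -81.49829694296054
resid [[-0.0, 0.1], [0.2, -0.1], [-0.1, -0.2], [-0.3, -0.1], [0.3, 0.3], [-0.1, -0.1]]
handle 148 [547.3 378.4  99.3]
91 [537.4 361.5  94.3]
rail z [  8 238 495  45   0   1   0   1   3   5]
((500.5372009277344, 114.65033721923828), (97.33843994140625, 43.78913497924805), 81.21460723876953)
[[471.5, 69.9000015258789], [514.7000122070312, 63.20000076293945], [529.5999755859375, 159.39999389648438], [486.29998779296875, 166.10000610351562]]
blue top [510.2 182.7 100.7] [ 98.2 100.6 103.3] [array([510.7, 184.8]), array([40.4, 58.7]), np.float64(80.7)]
base 1316 [array([514.1, 204.4]), array([160.2, 119.6]), np.float64(81.5)]
```

```bash
cat >> h.py <<'E'
YM=np.radians(-8.5); MO=np.array([511.0,184.4])
mx=np.array([np.cos(YM),np.sin(YM)]); my=np.array([-np.sin(YM),np.cos(YM)])
PY=np.radians(8.5); PC=np.array([577.9,-235.6])
px=np.array([np.cos(PY),np.sin(PY)]); py=np.array([-np.sin(PY),np.cos(PY)])
MARK={k:PC-(i-2.5)*48*py for i,k in enumerate(['green','yellow','white','blue','black','red'])}
def mag(x,y,z): return np.r_[MO+x*mx+y*my,z]
def plan(target,jaw):
    """jaw: world yaw (rad) of the tool z axis (mod pi)"""
    s=sense(); r=rot(); d=np.array(target)-np.array(s['eef_pos'])
    zc=r.as_matrix()[:,2]; a=np.arctan2(zc[1],zc[0])
    j=jaw+np.pi*np.round((a-jaw)/np.pi)
    Z=np.array([np.cos(j),np.sin(j),0]);X=np.array([0,0,-1.]);Y=np.cross(Z,X)
    T=R.from_matrix(np.stack([X,Y,Z],1)); rv=(r.inv()*T).as_rotvec()
    print('t',round(s['time_s'],2),'pos',np.round(s['eef_pos'],1),'F',np.round(s['force'],1),'grip',round(s['grip_width']*85.4,1),'j6',round(s['joints'][5],2),'jaw',round(np.degrees(a),1))
    print('-> d world',d.round(1),'LIN',(r.inv().apply(d)/300).round(3).tolist(),'ROT',(rv/0.5).round(3).tolist())
E
python3 - <<'E'
from h import *
print(MARK); plan(mag(0,180,200),YM); print('via'); plan([400,-100,230],YM)
print('out',mag(0,-87,30),'h',mag(0,180,81))
E
```

```text
{'green': array([ 560.16287066, -116.9180964 ]), 'yellow': array([ 567.2577224 , -164.39085784]), 'white': array([ 574.35257413, -211.86361928]), 'blue': array([ 581.44742587, -259.33638072]), 'black': array([ 588.5422776 , -306.80914216]), 'red': array([ 595.63712934, -354.2819036 ])}
t 0.15 pos [ 130.3 -508.4  204.9] F [0.8 0.4 0.1] grip 85.3 j6 -0.22 jaw -75.6
-> d world [407.3 870.8  -4.9] LIN [0.019, 2.036, -2.475] ROT [-2.343, -0.001, -0.001]
via
t 0.15 pos [ 130.3 -508.4  204.9] F [0.8 0.4 0.1] grip 85.3 j6 -0.22 jaw -75.6
-> d world [269.7 408.4  25.1] LIN [-0.082, 1.209, -1.096] ROT [-2.343, -0.001, -0.001]
out [498.14058123  98.35561989  30.        ] h [537.605694   362.42285541  81.        ]
```

```bash
python3 -m jog '[{"linear":[-0.08,1,-0.9],"rotation":[-1,0,0],"grip":85},{"linear":[-0.08,1,-0.9],"rotation":[-1,0,0],"grip":85},{"linear":[-0.08,1,-0.9],"rotation":[-1,0,0],"grip":85},{"linear":[-0.08,1,-0.9],"rotation":[-1,0,0],"grip":85},{"linear":[-0.08,1,-0.9],"rotation":[-1,0,0],"grip":85},{"linear":[-0.08,1,-0.9],"rotation":[-1,0,0],"grip":85},{"linear":[-0.08,1,-0.9],"rotation":[-1,0,0],"grip":85},{"linear":[-0.08,1,-0.9],"rotation":[-1,0,0],"grip":85},{"linear":[-0.08,1,-0.9],"rotation":[-1,0,0],"grip":85},{"linear":[-0.08,1,-0.9],"rotation":[-1,0,0],"grip":85},{"linear":[-0.08,1,-0.9],"rotation":[-1,0,0],"grip":85}]' 60
python3 -c "
from h import *
plan(mag(0,180,200),YM)"
```

```text
time_s: 1.07
eef_pos: [355.7, -168.7, 229.6]
ee_rot: [0.649, 0.281, 0.649, -0.28]
force: [-0.4, -1.1, 0.8]
grip_width: 0.995
t 1.07 pos [ 355.7 -168.7  229.6] F [-0.4 -1.1  0.8] grip 85.0 j6 0.07 jaw -46.7
-> d world [181.9 531.1 -29.6] LIN [0.102, 1.656, -0.872] ROT [-1.333, 0.001, -0.004]
```

```bash
python3 -m jog '[{"linear":[0,0.95,-0.5],"rotation":[-1,0,0],"grip":85},{"linear":[0,0.95,-0.5],"rotation":[-1,0,0],"grip":85},{"linear":[0,0.95,-0.5],"rotation":[-1,0,0],"grip":85},{"linear":[0,0.95,-0.5],"rotation":[-1,0,0],"grip":85},{"linear":[0,0.95,-0.5],"rotation":[-1,0,0],"grip":85},{"linear":[0,0.95,-0.5],"rotation":[-1,0,0],"grip":85},{"linear":[0,0.95,-0.5],"rotation":[-1,0,0],"grip":85},{"linear":[0,0.95,-0.5],"rotation":[-1,0,0],"grip":85},{"linear":[0,0.95,-0.5],"rotation":[-1,0,0],"grip":85}]'
python3 -c "
from h import *
plan(mag(0,180,200),YM)"
```

```text
time_s: 1.82
eef_pos: [460.8, 140.2, 229.6]
ee_rot: [0.699, 0.11, 0.699, -0.108]
force: [1.2, 0.5, -0.1]
grip_width: 0.994
t 1.82 pos [460.8 140.2 229.6] F [ 1.2  0.5 -0.1] grip 84.9 j6 0.36 jaw -17.8
-> d world [ 76.8 222.3 -29.6] LIN [0.101, 0.783, 0.018] ROT [-0.323, 0.0, -0.006]
```

```bash
python3 -m jog '[{"linear":[0.1,0.783,0.018],"rotation":[-0.323,0,-0.006],"grip":85},{"linear":[0.1,0.783,0.018],"rotation":[-0.323,0,-0.006],"grip":85},{"linear":[0.1,0.783,0.018],"rotation":[-0.323,0,-0.006],"grip":85},{"linear":[0.1,0.783,0.018],"rotation":[-0.323,0,-0.006],"grip":85},{"linear":[0.1,0.783,0.018],"rotation":[-0.323,0,-0.006],"grip":85},{"linear":[0.1,0.783,0.018],"rotation":[-0.323,0,-0.006],"grip":85},{"linear":[0.1,0.783,0.018],"rotation":[-0.323,0,-0.006],"grip":85},{"linear":[0.1,0.783,0.018],"rotation":[-0.323,0,-0.006],"grip":85}]'
python3 - <<'E'
from h import *
plan(mag(0,180,62),YM)
p,d,c=shot('wrist','w1.png'); W=cloud(d,c); hsv=cv2.cvtColor(p,cv2.COLOR_RGB2HSV)
q=(hsv[...,1]>150)&(hsv[...,0]>3)&(hsv[...,0]<18); pts=W[q]; t=pts[pts[:,2]>88]; print(len(t),t.mean(0),[np.round(x,1) for x in cv2.minAreaRect(np.float32(t[:,:2]))],mag(0,180,96))
E
```

```text
time_s: 2.48
eef_pos: [537.6, 362.4, 198.6]
ee_rot: [0.705, 0.051, 0.706, -0.053]
force: [0.2, 0.3, 0.3]
grip_width: 0.993
t 2.48 pos [537.6 362.4 198.6] F [0.2 0.3 0.3] grip 84.8 j6 0.56 jaw -8.4
-> d world [-0.000e+00  1.000e-01 -1.366e+02] LIN [0.455, 0.001, 0.001] ROT [0.002, -0.004, 0.004]
462 [538.84795813 364.85883332  96.38607724] [array([531. , 278.4]), array([197.3,  19.4]), np.float64(84.9)] [537.605694   362.42285541  96.        ]
```

View pics/w1.png

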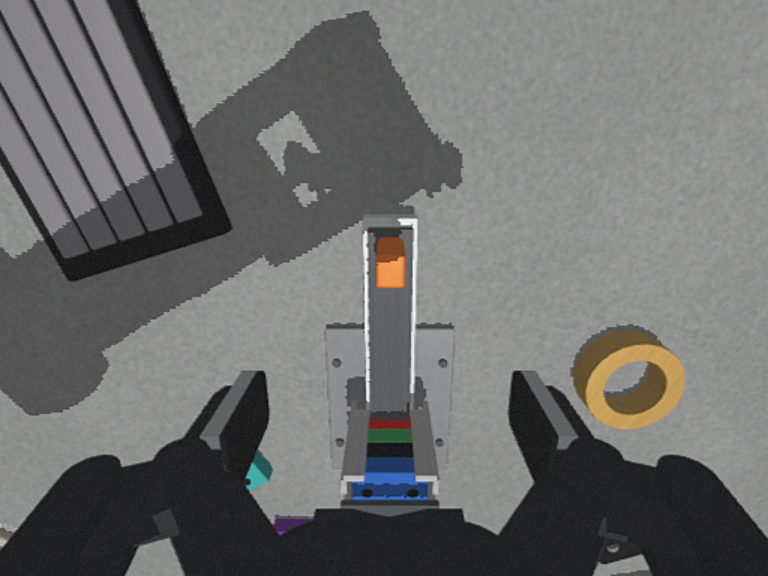

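The wrist view shows the handle at (390,265) between the fingers. The stack behind it reads red, green, black, blue from the bottom, at (390,425–490). The measured handle position agrees with the model to 2 mm, so I'm descending and gripping it.

```bash
python3 -m jog '[{"linear":[0.455,0.005,0.002],"rotation":[0,0,0],"grip":85},{"linear":[0.455,0.005,0.002],"rotation":[0,0,0],"grip":85},{"linear":[0.455,0.005,0.002],"rotation":[0,0,0],"grip":85},{"linear":[0.455,0.005,0.002],"rotation":[0,0,0],"grip":85},{"linear":[0.455,0.005,0.002],"rotation":[0,0,0],"grip":30},{"linear":[0.455,0.005,0.002],"rotation":[0,0,0],"grip":10},{"linear":[0.455,0.005,0.002],"rotation":[0,0,0],"grip":10},{"linear":[0.455,0.005,0.002],"rotation":[0,0,0],"grip":10},{"linear":[0.455,0.005,0.002],"rotation":[0,0,0],"grip":10},{"linear":[0.455,0.005,0.002],"rotation":[0,0,0],"grip":10},{"linear":[0.455,0.005,0.002],"rotation":[0,0,0],"grip":10},{"linear":[0.455,0.005,0.002],"rotation":[0,0,0],"grip":10}]' 60
python3 -c "
from h import *
plan(mag(0,90,62),YM)"
```

```text
time_s: 3.53
eef_pos: [538.8, 363.0, 65.1]
ee_rot: [0.705, 0.052, 0.705, -0.052]
force: [-2.8, -1.3, 7.6]
grip_width: 0.203
t 3.53 pos [538.8 363.   65.1] F [-2.8 -1.3  7.6] grip 17.4 j6 0.56 jaw -8.5
-> d world [-14.5 -89.6  -3.1] LIN [0.01, -0.302, -0.004] ROT [0.0, 0.002, 0.0]
```

```bash
python3 -m jog '[{"linear":[0,-0.04,0],"rotation":[0,0,0],"grip":10},{"linear":[0,-0.08,0],"rotation":[0,0,0],"grip":10},{"linear":[0,-0.12,0],"rotation":[0,0,0],"grip":10},{"linear":[0,-0.16,0],"rotation":[0,0,0],"grip":10},{"linear":[0,-0.2,0],"rotation":[0,0,0],"grip":10},{"linear":[0,-0.23,0],"rotation":[0,0,0],"grip":10},{"linear":[0,-0.26,0],"rotation":[0,0,0],"grip":10},{"linear":[0,-0.28,0],"rotation":[0,0,0],"grip":10},{"linear":[0,-0.295,0],"rotation":[0,0,0],"grip":10},{"linear":[0,-0.303,0],"rotation":[0,0,0],"grip":10},{"linear":[0,-0.303,0],"rotation":[0,0,0],"grip":10}]'
python3 - <<'E'
from h import *
plan(mag(0,180,62),YM)
shot('scene','s1.png'); shot('wrist','w2.png')
E
```

```text
time_s: 4.45
eef_pos: [525.4, 273.9, 65.2]
ee_rot: [0.706, 0.053, 0.705, -0.052]
force: [0.3, 7.9, -4.6]
grip_width: 0.205
t 4.45 pos [525.4 273.9  65.2] F [ 0.3  7.9 -4.6] grip 17.5 j6 0.43 jaw -8.5
-> d world [12.2 88.5 -3.2] LIN [0.011, 0.298, -0.003] ROT [-0.001, 0.002, -0.004]
```

View pics/s1.png

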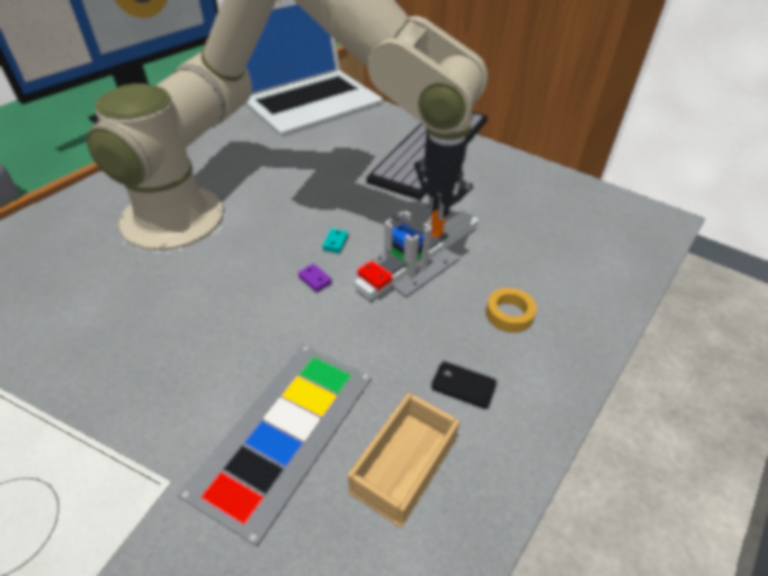

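View pics/w2.png

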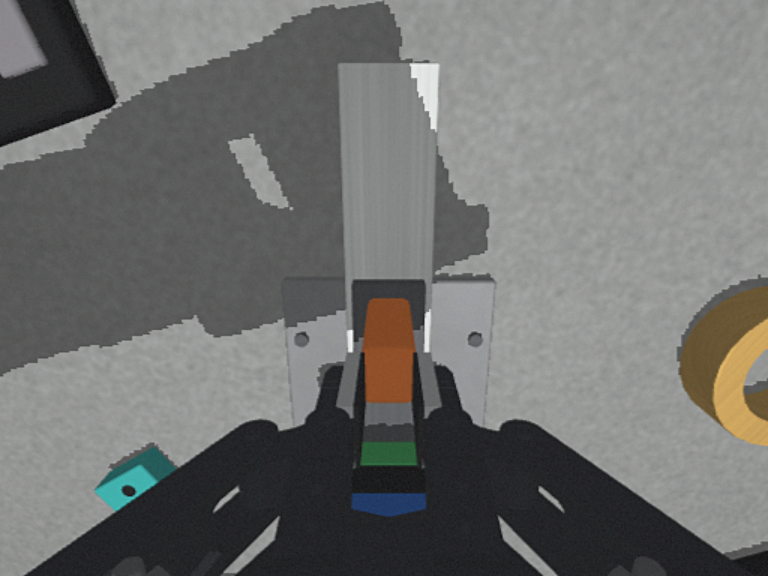

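The red block is out on the rail at scene pixel (375,275), and the handle is held at (388,360) in the wrist view. Now I'll draw the slide back.

```bash
python3 -m jog '[{"linear":[0,0.04,0],"rotation":[0,0,0],"grip":10},{"linear":[0,0.08,0],"rotation":[0,0,0],"grip":10},{"linear":[0,0.12,0],"rotation":[0,0,0],"grip":10},{"linear":[0,0.16,0],"rotation":[0,0,0],"grip":10},{"linear":[0,0.2,0],"rotation":[0,0,0],"grip":10},{"linear":[0,0.23,0],"rotation":[0,0,0],"grip":10},{"linear":[0,0.26,0],"rotation":[0,0,0],"grip":10},{"linear":[0,0.28,0],"rotation":[0,0,0],"grip":10},{"linear":[0,0.295,0],"rotation":[0,0,0],"grip":10},{"linear":[0,0.308,0],"rotation":[0,0,0],"grip":10},{"linear":[0,0.308,0],"rotation":[0,0,0],"grip":10},{"linear":[0,0.308,0],"rotation":[0,0,0],"grip":10}]'
python3 - <<'E'
from h import *
plan(mag(0,180,180),YM)
shot('scene','s2.png')
E
```

```text
time_s: 5.55
eef_pos: [538.7, 363.0, 65.2]
ee_rot: [0.705, 0.051, 0.705, -0.054]
force: [-2.3, -13.5, 0.0]
grip_width: 0.202
t 5.55 pos [538.7 363.   65.2] F [ -2.3 -13.5   0. ] grip 17.3 j6 0.56 jaw -8.5
-> d world [ -1.1  -0.6 114.8] LIN [-0.383, -0.004, -0.004] ROT [-0.0, -0.001, 0.008]
```

View pics/s2.png

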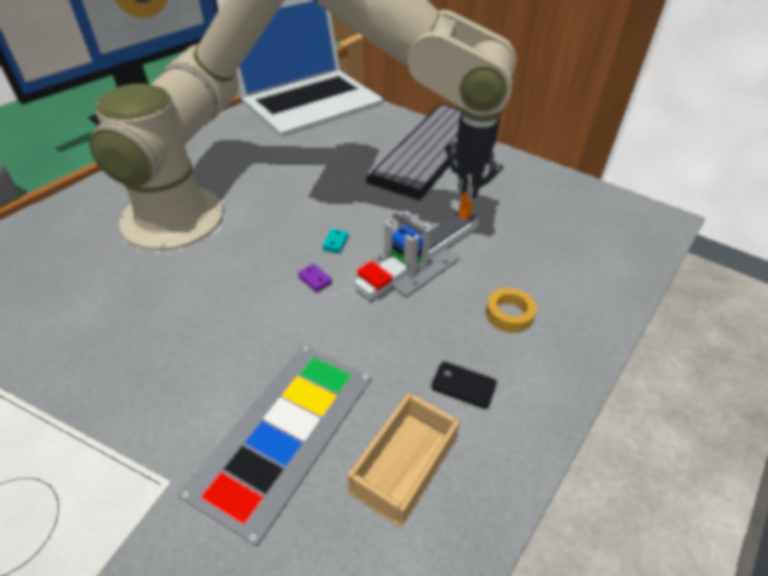

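The slide is against its back stop, with 13 N reaction. The red block sits on the rail at (375,274) and the stack has dropped. Releasing and moving above the outlet.

```bash
python3 -m jog '[{"linear":[0,0.002,0],"rotation":[0,0,0],"grip":85},{"linear":[0,0,0],"rotation":[0,0,0],"grip":85},{"linear":[0,0,0],"rotation":[0,0,0],"grip":85},{"linear":[-0.1,0,0],"rotation":[0,0,0],"grip":85},{"linear":[-0.24,0,0],"rotation":[0,0,0],"grip":85},{"linear":[-0.38,0,0],"rotation":[0,0,0],"grip":85},{"linear":[-0.4,-0.1,0],"rotation":[0,0,0],"grip":85},{"linear":[-0.4,-0.9,0],"rotation":[0,0,0],"grip":85},{"linear":[-0.4,-0.9,0],"rotation":[0,0,0],"grip":85},{"linear":[-0.4,-0.9,0],"rotation":[0,0,0],"grip":85},{"linear":[-0.4,-0.9,0],"rotation":[0,0,0],"grip":85},{"linear":[-0.4,-0.9,0],"rotation":[0,0,0],"grip":85},{"linear":[-0.4,-0.9,0],"rotation":[0,0,0],"grip":85},{"linear":[-0.4,-0.9,0],"rotation":[0,0,0],"grip":85},{"linear":[-0.4,-0.9,0],"rotation":[0,0,0],"grip":85}]'
cat >> h.py <<'E'
def hue(name,p):
    H,S,V=cv2.split(cv2.cvtColor(p,cv2.COLOR_RGB2HSV))
    return {'red':(S>130)&((H<8)|(H>172)),'green':(S>110)&(H>50)&(H<80),'blue':(S>120)&(H>100)&(H<125),'black':(V<60)&(S<110)}[name]
def block(name,cam,near,zr,rad=75):
    """top-face rect of block near xy, z range"""
    p,d,c=shot(cam); W=cloud(d,c); 
    m=hue(name,p)&(W[...,2]>zr[0])&(W[...,2]<zr[1])&(np.hypot(W[...,0]-near[0],W[...,1]-near[1])<rad)
    n,l,st,ce=cv2.connectedComponentsWithStats(m.astype(np.uint8))
    if n<2: print('none');return
    i=1+np.argmax(st[1:,4]); pts=W[l==i]
    r=cv2.minAreaRect(np.float32(pts[:,:2])); B=cv2.boxPoints(r); e=B[1]-B[0],B[2]-B[1]
    L=max(e,key=np.linalg.norm); a=(np.degrees(np.arctan2(L[1],L[0]))+90)%180-90
    print(name,cam,len(pts),'c',np.round(r[0],1),'size',np.round(r[1],1),'yaw',round(a,1),'z',np.median(pts[:,2]).round(1),'px',ce[i].round())
    return r[0],a,p
E
python3 - <<'E'
from h import *
plan(mag(0,-87,180),YM)
block('red','wrist',mag(0,-87,0)[:2],(40,56))
p,_,_=shot('wrist','w3.png');print(mag(0,-87,0))
E
```

```text
time_s: 6.85
eef_pos: [499.2, 95.6, 186.9]
ee_rot: [0.705, 0.052, 0.705, -0.054]
force: [-0.2, 0.3, 0.1]
grip_width: 0.996
t 6.85 pos [499.2  95.6 186.9] F [-0.2  0.3  0.1] grip 85.0 j6 0.11 jaw -8.7
-> d world [-1.1  2.7 -6.9] LIN [0.023, 0.009, -0.005] ROT [-0.006, 0.002, 0.006]
red wrist 1779 c [499.  100.1] size [40.6 59.4] yaw -8.6 z 49.0 px [258. 168.]
[498.14058123  98.35561989   0.        ]
```

View pics/w3.png

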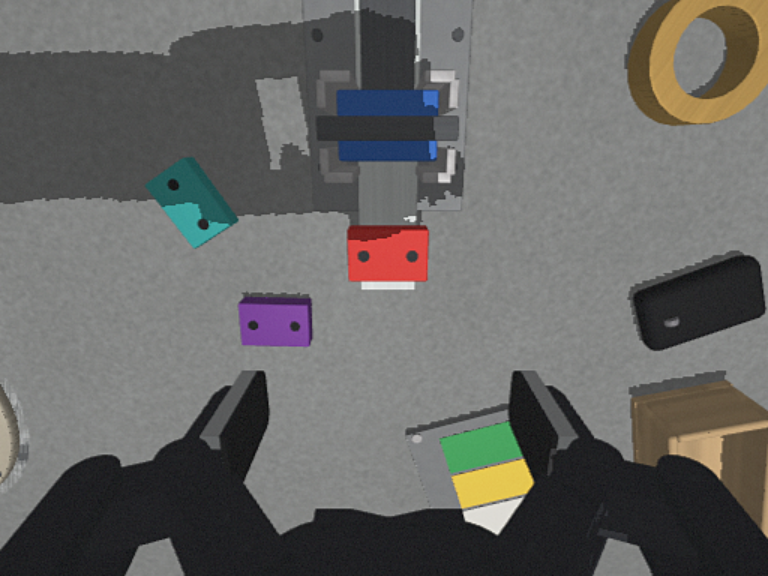

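The wrist view shows the red block flat at (388,255), with blue on top of the remaining stack. It measures (499,100) against the predicted (498,98), with size and yaw right. Descending and gripping across the 60 mm side.

```bash
python3 -c "
from h import *
plan([498.6,99.2,29],YM)"
```

```text
t 6.95 pos [499.2  97.2 186.5] F [0.7 0.1 0.3] grip 84.9 j6 0.11 jaw -8.5
-> d world [  -0.6    2.  -157.5] LIN [0.525, 0.008, -0.003] ROT [0.0, 0.001, 0.006]
```

```bash
python3 -m jog '[{"linear":[0.14,0.007,-0.003],"rotation":[0,0,0],"grip":85},{"linear":[0.28,0.007,-0.003],"rotation":[0,0,0],"grip":85},{"linear":[0.4,0.007,-0.003],"rotation":[0,0,0],"grip":85},{"linear":[0.48,0.007,-0.003],"rotation":[0,0,0],"grip":85},{"linear":[0.525,0.007,-0.003],"rotation":[0,0,0],"grip":85},{"linear":[0.525,0.007,-0.003],"rotation":[0,0,0],"grip":85},{"linear":[0.525,0.007,-0.003],"rotation":[0,0,0],"grip":66},{"linear":[0.525,0.007,-0.003],"rotation":[0,0,0],"grip":50},{"linear":[0.525,0.007,-0.003],"rotation":[0,0,0],"grip":50},{"linear":[0.525,0.007,-0.003],"rotation":[0,0,0],"grip":50},{"linear":[0.525,0.007,-0.003],"rotation":[0,0,0],"grip":50},{"linear":[0.525,0.007,-0.003],"rotation":[0,0,0],"grip":50}]' 60
python3 - <<'E'
from h import *
plan(np.r_[MARK['red'],150],PY)
shot('wrist','w4.png');shot('scene','s3.png')
E
```

```text
time_s: 7.95
eef_pos: [498.8, 99.0, 29.5]
ee_rot: [0.706, 0.051, 0.705, -0.053]
force: [0.7, 0.4, -0.1]
grip_width: 0.59
t 7.95 pos [498.8  99.   29.5] F [ 0.7  0.4 -0.1] grip 50.3 j6 0.12 jaw -8.5
-> d world [  96.8 -453.3  120.5] LIN [-0.397, -1.448, 0.543] ROT [-0.593, 0.002, 0.006]
```

View pics/w4.png

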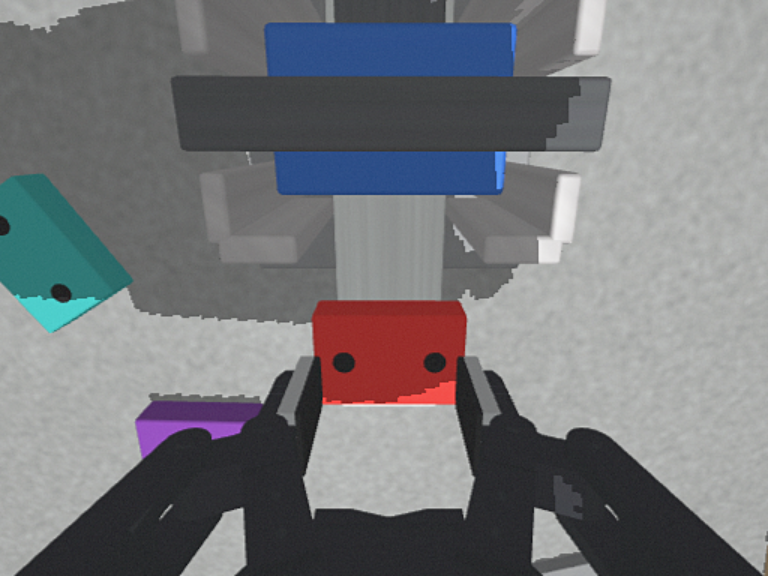

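The opening reads 50, which is the commanded value, so the grip is uncertain. I'll command a tighter grip and see whether it changes.

```bash
python3 -m jog '[{"linear":[0,0,0],"rotation":[0,0,0],"grip":40},{"linear":[0,0,0],"rotation":[0,0,0],"grip":40},{"linear":[0,0,0],"rotation":[0,0,0],"grip":40}]' 60
python3 - <<'E'
from h import *
print(sense()['grip_width']*85.4)
p,d,c=shot('wrist');W=cloud(d,c)
for v in(240,250,260,270,280):print(v,[W[v,u].round(0).tolist() for u in (200,210,255,305,312)])
cv2.imwrite('pics/w5.png',cv2.resize(p[180:330,150:360,::-1],None,fx=3,fy=3))
shot('scene','s4.png')
E
```

```text
time_s: 8.3
eef_pos: [498.7, 98.9, 29.3]
ee_rot: [0.705, 0.051, 0.705, -0.053]
force: [0.3, 0.1, -0.3]
grip_width: 0.467
39.87510630458745
240 [[449.0, 81.0, 0.0], [475.0, 114.0, 67.0], [496.0, 101.0, 49.0], [524.0, 106.0, 65.0], [536.0, 68.0, 0.0]]
250 [[469.0, 111.0, 70.0], [476.0, 114.0, 77.0], [495.0, 95.0, 49.0], [522.0, 106.0, 76.0], [526.0, 107.0, 77.0]]
260 [[471.0, 111.0, 79.0], [478.0, 114.0, 85.0], [494.0, 88.0, 50.0], [521.0, 107.0, 86.0], [524.0, 107.0, 85.0]]
270 [[475.0, 114.0, 93.0], [479.0, 113.0, 92.0], [491.0, 68.0, 31.0], [520.0, 107.0, 93.0], [523.0, 107.0, 94.0]]
280 [[477.0, 115.0, 102.0], [479.0, 110.0, 96.0], [486.0, 39.0, 1.0], [519.0, 104.0, 95.0], [522.0, 103.0, 96.0]]
```

View pics/w5.png

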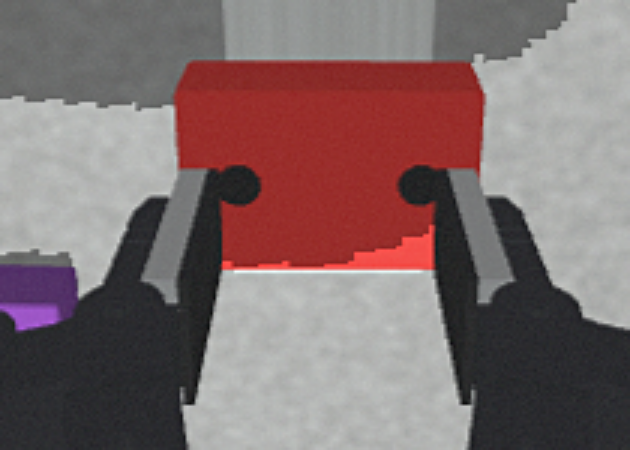

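View pics/s4.png

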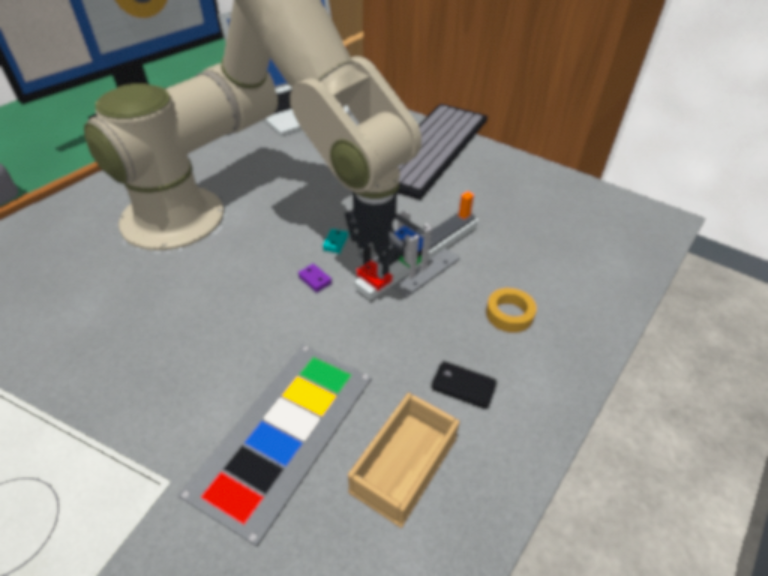

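Closing kept going to 40, so the fingers are above the block: the visible tips are at z≈60 with TCP z=29. I'll raise, open, and measure the real tip height from depth.

```bash
python3 -m jog '[{"linear":[-0.1,0,0],"rotation":[0,0,0],"grip":60},{"linear":[-0.2,0,0],"rotation":[0,0,0],"grip":60},{"linear":[-0.2,0,0],"rotation":[0,0,0],"grip":60},{"linear":[-0.2,0,0],"rotation":[0,0,0],"grip":60}]' 60
cat > tip.py <<'E'
from h import *
s=sense();p,d,c=shot('wrist','tip%.0f.png'%(s['time_s']*100));W=cloud(d,c);rel=W-np.array(s['eef_pos'])
print(np.round(s['eef_pos'],1),s['grip_width']*85.4)
r=rot().inv().apply(rel.reshape(-1,3)).reshape(rel.shape)  # tool axes
# finger px: within 60 mm lateral, y within +-20
m=(np.abs(r[...,1])<25)&(np.abs(r[...,2])<65)&(r[...,0]>-75)&(W[...,2]>s['eef_pos'][2]-30)
for side in(-1,1):
    q=r[m&(r[...,2]*side>5)]
    if len(q)==0: print('none');continue
    o=np.argsort(-q[:,0])[:30]; print(side,len(q),'foremost x',q[o,0].round(1)[[0,5,15,29]],'y',np.median(q[o,1]).round(1),'z',np.median(q[o,2]).round(1),q[o,2].min().round(1),q[o,2].max().round(1))
E
python3 tip.py; python3 -m jog '[{"linear":[0,0,0],"rotation":[0,0,0],"grip":85},{"linear":[0,0,0],"rotation":[0,0,0],"grip":85},{"linear":[0,0,0],"rotation":[0,0,0],"grip":85},{"linear":[0,0,0],"rotation":[0,0,0],"grip":85}]' 60; python3 tip.py
```

```text
time_s: 8.73
eef_pos: [499.4, 99.1, 90.4]
ee_rot: [0.706, 0.051, 0.704, -0.053]
force: [-1.1, -0.4, -0.8]
grip_width: 0.704
[499.4  99.1  90.4] 60.13268234760374
-1 1948 foremost x [-31.9 -32.5 -33.6 -34.8] y 2.1 z -30.7 -35.5 -30.5
1 1941 foremost x [-31.9 -33.1 -34.1 -34.8] y 1.4 z 29.4 29.1 35.9
time_s: 9.12
eef_pos: [498.3, 99.1, 88.6]
ee_rot: [0.705, 0.051, 0.705, -0.053]
force: [-0.3, -0.2, -0.9]
grip_width: 0.997
[498.3  99.1  88.6] 85.11571536459415
-1 2001 foremost x [-39.8 -40.4 -41.2 -42.1] y 1.8 z -43.0 -43.4 -42.7
1 1991 foremost x [-39.4 -40.7 -41.2 -41.7] y 1.2 z 42.1 41.8 42.3
```

Measured: the tips are about 31 mm behind the reported TCP at 60 mm opening and 40 mm behind at 85 mm, which fits the missed grasp. So the grasp needs TCP z≈2, putting the tips at ≈33 on the block.

```bash
python3 -m jog '[{"linear":[0.12,0.003,0],"rotation":[0,0,0],"grip":85},{"linear":[0.22,0.003,0],"rotation":[0,0,0],"grip":85},{"linear":[0.29,0.003,0],"rotation":[0,0,0],"grip":85},{"linear":[0.29,0.003,0],"rotation":[0,0,0],"grip":85},{"linear":[0.29,0.003,0],"rotation":[0,0,0],"grip":66},{"linear":[0.29,0.003,0],"rotation":[0,0,0],"grip":45},{"linear":[0.29,0.003,0],"rotation":[0,0,0],"grip":45},{"linear":[0.29,0.003,0],"rotation":[0,0,0],"grip":45},{"linear":[0.29,0.003,0],"rotation":[0,0,0],"grip":45}]' 60
python3 - <<'E'
from h import *
plan(np.r_[MARK['red'],150],PY)
p,d,c=shot('wrist');cv2.imwrite('pics/w6.png',cv2.resize(p[150:350,130:380,::-1],None,fx=3,fy=3))
E
```

```text
time_s: 9.92
eef_pos: [499.8, 99.8, 3.6]
ee_rot: [0.706, 0.051, 0.704, -0.053]
force: [-0.6, 0.5, 8.2]
grip_width: 0.685
t 9.92 pos [499.8  99.8   3.6] F [-0.6  0.5  8.2] grip 58.5 j6 0.12 jaw -8.5
-> d world [  95.8 -454.   146.4] LIN [-0.482, -1.451, 0.541] ROT [-0.593, 0.007, 0.006]
```

View pics/w6.png

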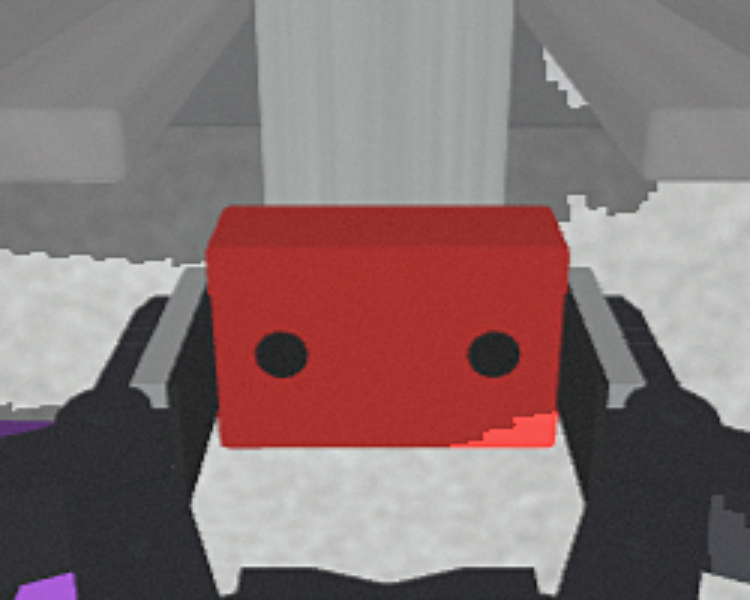

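The red block is now gripped (opening 58.5), with the pads on its ends. Lifting and carrying it to the red mark.

```bash
python3 -m jog '[{"linear":[-0.12,0,0],"rotation":[0,0,0],"grip":45},{"linear":[-0.25,0,0],"rotation":[0,0,0],"grip":45},{"linear":[-0.33,-0.08,0.03],"rotation":[0,0,0],"grip":45},{"linear":[-0.38,-0.19,0.08],"rotation":[-0.1,0,0],"grip":45},{"linear":[-0.4,-0.3,0.12],"rotation":[-0.2,0,0],"grip":45},{"linear":[-0.4,-0.41,0.16],"rotation":[-0.3,0,0],"grip":45},{"linear":[-0.4,-0.52,0.2],"rotation":[-0.4,0,0],"grip":45},{"linear":[-0.4,-0.63,0.24],"rotation":[-0.5,0,0],"grip":45},{"linear":[-0.4,-0.74,0.28],"rotation":[-0.593,0,0],"grip":45},{"linear":[-0.4,-0.84,0.32],"rotation":[-0.593,0,0],"grip":45},{"linear":[-0.4,-0.92,0.35],"rotation":[-0.593,0,0],"grip":45},{"linear":[-0.4,-0.95,0.36],"rotation":[-0.593,0,0],"grip":45}]' 60
python3 - <<'E'
from h import *
plan(np.r_[MARK['red'],60],PY)
E
```

```text
time_s: 10.97
eef_pos: [564.4, -201.1, 125.3]
ee_rot: [0.707, -0.053, 0.704, 0.05]
force: [0.8, -0.5, -0.8]
grip_width: 0.69
t 10.97 pos [ 564.4 -201.1  125.3] F [ 0.8 -0.5 -0.8] grip 59.0 j6 -0.68 jaw 8.3
-> d world [  31.3 -153.1  -65.3] LIN [0.221, -0.519, 0.028] ROT [-0.006, 0.008, 0.01]
```

```bash
python3 -m jog '[{"linear":[0,-0.1,0.01],"rotation":[0,0,0],"grip":45},{"linear":[0,-0.22,0.02],"rotation":[0,0,0],"grip":45},{"linear":[0,-0.34,0.028],"rotation":[0,0,0],"grip":45},{"linear":[0.05,-0.44,0.028],"rotation":[0,0,0],"grip":45},{"linear":[0.1,-0.5,0.028],"rotation":[0,0.01,0.01],"grip":45},{"linear":[0.12,-0.519,0.028],"rotation":[-0.006,0.01,0.01],"grip":45},{"linear":[0.12,-0.519,0.028],"rotation":[-0.006,0.01,0.01],"grip":45},{"linear":[0.12,-0.519,0.028],"rotation":[-0.006,0.01,0.01],"grip":45}]' 60
python3 - <<'E'
from h import *
plan(np.r_[MARK['red'],-20],PY)
s=sense(); z=s['eef_pos'][2]
block('red','wrist',MARK['red'],(z+30,z+70))
p,d,c=shot('wrist','w7.png');W=cloud(d,c)
for k in('black','blue'):
    block(k,'wrist',MARK[k],(2,16))
block('red','wrist',MARK['red'],(2,16))
print(MARK)
E
```

```text
time_s: 11.63
eef_pos: [595.6, -352.9, 90.7]
ee_rot: [0.705, -0.053, 0.705, 0.053]
force: [-0.2, 1.2, -1.0]
grip_width: 0.684
t 11.63 pos [ 595.6 -352.9   90.7] F [-0.2  1.2 -1. ] grip 58.4 j6 -0.85 jaw 8.5
-> d world [   0.    -1.3 -110.7] LIN [0.369, -0.005, -0.0] ROT [0.002, -0.002, -0.001]
red wrist 8771 c [ 595.5 -352.4] size [60.1 40.7] yaw 8.4 z 136.0 px [259. 258.]
black wrist 4395 c [ 589.8 -306.2] size [78.  43.3] yaw 8.4 z 9.7 px [260. 137.]
blue wrist 5355 c [ 582.6 -258.6] size [78.1 44. ] yaw 8.4 z 9.7 px [260.  79.]
red wrist 3741 c [ 597.  -353.8] size [78.1 44.5] yaw 8.6 z 9.7 px [260. 189.]
{'green': array([ 560.16287066, -116.9180964 ]), 'yellow': array([ 567.2577224 , -164.39085784]), 'white': array([ 574.35257413, -211.86361928]), 'blue': array([ 581.44742587, -259.33638072]), 'black': array([ 588.5422776 , -306.80914216]), 'red': array([ 595.63712934, -354.2819036 ])}
```

View pics/w7.png

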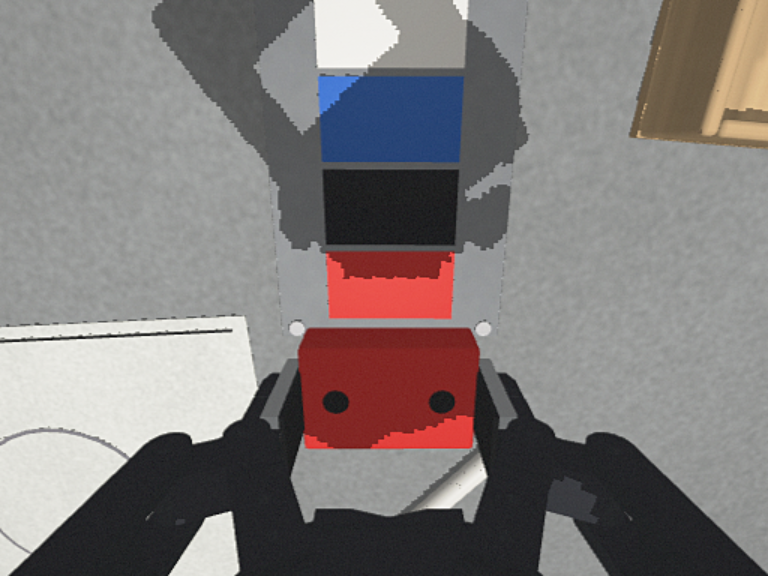

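The held red block and its mark are both visible, at (388,390) and (390,285), and they agree to about 1.5 mm. Lowering to just above the pallet.

```bash
python3 -m jog '[{"linear":[0.1,-0.005,0.002],"rotation":[0,0,0],"grip":45},{"linear":[0.2,-0.005,0.002],"rotation":[0,0,0],"grip":45},{"linear":[0.28,-0.005,0.002],"rotation":[0,0,0],"grip":45},{"linear":[0.32,-0.005,0.002],"rotation":[0,0,0],"grip":45},{"linear":[0.34,-0.005,0.002],"rotation":[0,0,0],"grip":45},{"linear":[0.35,-0.005,0.002],"rotation":[0,0,0],"grip":45},{"linear":[0.35,-0.005,0.002],"rotation":[0,0,0],"grip":45},{"linear":[0.35,-0.005,0.002],"rotation":[0,0,0],"grip":45}]' 60
python3 - <<'E'
from h import *
plan(np.r_[MARK['red'],-20],PY)
p,d,c=shot('wrist');cv2.imwrite('pics/w8.png',cv2.resize(p[150:350,130:380,::-1],None,fx=3,fy=3))
s=sense(); z=s['eef_pos'][2]
r=block('red','wrist',MARK['red'],(22,40))
E
```

```text
time_s: 12.55
eef_pos: [597.4, -355.3, -11.9]
ee_rot: [0.706, -0.054, 0.704, 0.052]
force: [0.3, -0.2, -0.9]
grip_width: 0.681
t 12.55 pos [ 597.4 -355.3  -11.9] F [ 0.3 -0.2 -0.9] grip 58.2 j6 -0.85 jaw 8.6
-> d world [-1.8  1.1 -8.1] LIN [0.027, 0.004, -0.005] ROT [0.003, 0.003, 0.006]
red wrist 8450 c [ 597.4 -354.7] size [60.8 41. ] yaw 9.1 z 33.4 px [259. 259.]
```

View pics/w8.png

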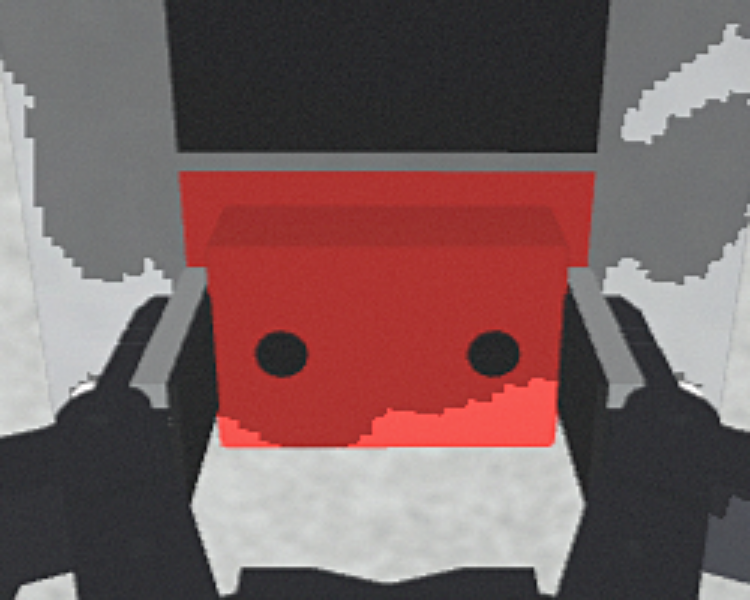

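```bash
python3 -m jog '[{"linear":[0.01,0.003,0],"rotation":[0,0,0],"grip":45},{"linear":[0.018,0.003,0],"rotation":[0,0,0],"grip":45},{"linear":[0.022,0.003,0],"rotation":[0,0,0],"grip":45},{"linear":[0.022,0.003,0],"rotation":[0,0,0],"grip":45}]' 60
python3 - <<'E'
from h import *
plan(np.r_[MARK['red'],-20],PY)
r=block('red','wrist',MARK['red'],(17,40))
E
```

```text
time_s: 12.98
eef_pos: [597.3, -354.5, -18.3]
ee_rot: [0.706, -0.054, 0.704, 0.052]
force: [-1.0, 1.1, 3.4]
grip_width: 0.688
t 12.98 pos [ 597.3 -354.5  -18.3] F [-1.   1.1  3.4] grip 58.8 j6 -0.85 jaw 8.6
-> d world [-1.7  0.2 -1.7] LIN [0.006, 0.001, -0.006] ROT [0.003, 0.004, 0.006]
red wrist 8320 c [ 596.9 -353.5] size [60.5 41.1] yaw 8.4 z 27.1 px [259. 260.]
```

Contact (3.4 N, top face at z≈26). Releasing and rising.

```bash
python3 -m jog '[{"linear":[0,0,0],"rotation":[0,0,0],"grip":64},{"linear":[0,0,0],"rotation":[0,0,0],"grip":72},{"linear":[0,0,0],"rotation":[0,0,0],"grip":80},{"linear":[0,0,0],"rotation":[0,0,0],"grip":80},{"linear":[-0.1,0,0],"rotation":[0,0,0],"grip":85},{"linear":[-0.23,0,0],"rotation":[0,0,0],"grip":85},{"linear":[-0.36,0.05,0],"rotation":[0,0,0],"grip":85},{"linear":[-0.48,0.15,0],"rotation":[0.1,0,0],"grip":85},{"linear":[-0.5,0.3,0],"rotation":[0.3,0,0],"grip":85},{"linear":[-0.5,0.44,0],"rotation":[0.5,0,0],"grip":85},{"linear":[-0.5,0.58,0],"rotation":[0.593,0,0],"grip":85},{"linear":[-0.5,0.71,0],"rotation":[0.593,0,0],"grip":85},{"linear":[-0.5,0.84,0],"rotation":[0.593,0,0],"grip":85},{"linear":[-0.5,0.96,0],"rotation":[0.593,0,0],"grip":85},{"linear":[-0.5,1,0],"rotation":[0.593,0,0],"grip":85}]' 60
cat > top.py <<'E'
from h import *
import sys
p,d,c=shot('top',sys.argv[1]);W=cloud(d,c)
cv2.imwrite('pics/z'+sys.argv[1],cv2.resize(p[130:230,290:450,::-1],None,fx=4,fy=4,interpolation=cv2.INTER_CUBIC))
b=[]
for k in sys.argv[2:]:
    r=block(k,'top',MARK[k],(19,34),60)
    if r:
        e=np.array(r[0])-MARK[k]; print('  err pallet x,y',(e@px).round(1),(e@py).round(1),'yaw',round(r[1]-8.5,1))
E
python3 top.py top1.png red; python3 -c "
from h import *
plan(mag(0,180,150),YM)"
```

```text
time_s: 14.28
eef_pos: [551.2, -52.8, 131.1]
ee_rot: [0.706, 0.05, 0.705, -0.051]
force: [-0.6, -0.3, 0.8]
grip_width: 0.995
red top 439 c [ 595.9 -354.9] size [59.9 41. ] yaw 9.8 z 24.7 px [420. 174.]
  err pallet x,y 0.1 -0.6 yaw 1.3
t 14.38 pos [552.1 -55.4 131.1] F [ 1.1 -0.6 -0. ] grip 85.1 j6 -0.17 jaw -8.2
-> d world [-14.5 417.9  18.9] LIN [-0.067, 1.371, -0.247] ROT [0.01, 0.006, 0.005]
```

View pics/ztop1.png

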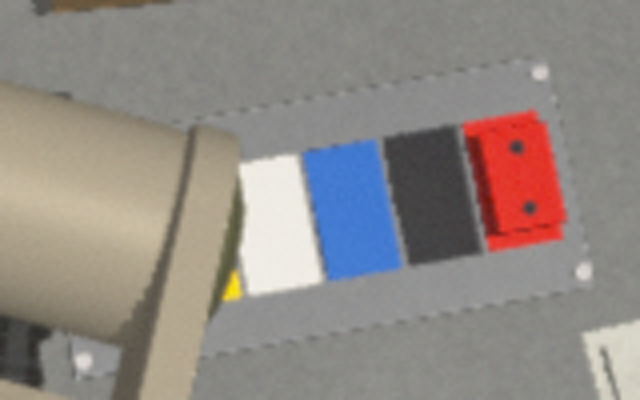

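The red block lies on the red mark (crop pixel (517,180)), within about 0.6 mm. Next is back to the handle.

```bash
python3 -m jog '[{"linear":[-0.067,0.139,-0.04],"rotation":[0,0,0],"grip":85},{"linear":[-0.067,0.26,-0.1],"rotation":[0,0,0],"grip":85},{"linear":[-0.067,0.39,-0.14],"rotation":[0,0,0],"grip":85},{"linear":[-0.067,0.52,-0.17],"rotation":[0,0,0],"grip":85},{"linear":[-0.067,0.65,-0.2],"rotation":[0,0,0],"grip":85},{"linear":[-0.067,0.78,-0.22],"rotation":[0,0,0],"grip":85},{"linear":[-0.067,0.9,-0.247],"rotation":[0,0,0],"grip":85},{"linear":[-0.067,1,-0.247],"rotation":[0,0,0],"grip":85},{"linear":[-0.067,1,-0.247],"rotation":[0,0,0],"grip":85}]' 60
python3 -c "
from h import *
plan(np.array([538.7,363.2,45]),YM)"
```

```text
time_s: 15.13
eef_pos: [522.3, 255.5, 150.1]
ee_rot: [0.707, 0.049, 0.704, -0.05]
force: [0.2, 0.5, -0.3]
grip_width: 0.996
t 15.13 pos [522.3 255.5 150.1] F [ 0.2  0.5 -0.3] grip 85.1 j6 0.4 jaw -8.0
-> d world [  16.4  107.7 -105.1] LIN [0.35, 0.364, 0.003] ROT [0.016, 0.007, 0.002]
```

```bash
python3 -m jog '[{"linear":[0,0.13,0],"rotation":[0,0,0],"grip":85},{"linear":[0,0.26,0.003],"rotation":[0.016,0.007,0],"grip":85},{"linear":[0.06,0.364,0.003],"rotation":[0.016,0.007,0],"grip":60},{"linear":[0.17,0.364,0.003],"rotation":[0.016,0.007,0],"grip":60},{"linear":[0.28,0.364,0.003],"rotation":[0.016,0.007,0],"grip":60},{"linear":[0.35,0.364,0.003],"rotation":[0.016,0.007,0],"grip":50},{"linear":[0.35,0.364,0.003],"rotation":[0.016,0.007,0],"grip":10},{"linear":[0.35,0.364,0.003],"rotation":[0.016,0.007,0],"grip":10},{"linear":[0.35,0.364,0.003],"rotation":[0.016,0.007,0],"grip":10},{"linear":[0.35,0.364,0.003],"rotation":[0.016,0.007,0],"grip":10},{"linear":[0.35,0.364,0.003],"rotation":[0.016,0.007,0],"grip":10},{"linear":[0.35,0.364,0.003],"rotation":[0.016,0.007,0],"grip":10}]' 60
python3 -c "
from h import *
plan(mag(0,180,45),YM)"
```

```text
time_s: 16.13
eef_pos: [538.7, 362.5, 46.0]
ee_rot: [0.705, 0.052, 0.706, -0.053]
force: [-4.2, -1.7, -5.9]
grip_width: 0.223
t 16.13 pos [538.7 362.5  46. ] F [-4.2 -1.7 -5.9] grip 19.0 j6 0.56 jaw -8.5
-> d world [-1.1 -0.1 -1. ] LIN [0.003, -0.001, -0.004] ROT [-0.001, -0.002, 0.004]
```

```bash
python3 -m jog '[{"linear":[0,-0.05,0],"rotation":[0,0,0],"grip":10},{"linear":[0,-0.1,0],"rotation":[0,0,0],"grip":10},{"linear":[0,-0.15,0],"rotation":[0,0,0],"grip":10},{"linear":[0,-0.2,0],"rotation":[0,0,0],"grip":10},{"linear":[0,-0.24,0],"rotation":[0,0,0],"grip":10},{"linear":[0,-0.27,0],"rotation":[0,0,0],"grip":10},{"linear":[0,-0.29,0],"rotation":[0,0,0],"grip":10},{"linear":[0,-0.302,0],"rotation":[0,0,0],"grip":10},{"linear":[0,-0.304,0],"rotation":[0,0,0],"grip":10},{"linear":[0,-0.3,0],"rotation":[0,0,0],"grip":10},{"linear":[0,-0.26,0],"rotation":[0,0,0],"grip":10},{"linear":[0,-0.21,0],"rotation":[0,0,0],"grip":10},{"linear":[0,-0.16,0],"rotation":[0,0,0],"grip":10},{"linear":[0,-0.11,0],"rotation":[0,0,0],"grip":10},{"linear":[0,-0.07,0],"rotation":[0,0,0],"grip":10},{"linear":[0,-0.04,0],"rotation":[0,0,0],"grip":10},{"linear":[0,-0.015,0],"rotation":[0,0,0],"grip":10},{"linear":[0,0.005,0],"rotation":[0,0,0],"grip":10},{"linear":[0,0.008,0],"rotation":[0,0,0],"grip":10},{"linear":[0,0.008,0],"rotation":[0,0,0],"grip":10}]' 60
python3 - <<'E'
from h import *
plan(mag(0,180,45),YM); p,d,c=shot('scene','s5.png'); cv2.imwrite('pics/zs5.png',cv2.resize(p[110:215,215:340,::-1],None,fx=5,fy=5,interpolation=cv2.INTER_CUBIC))
E
```

```text
time_s: 17.8
eef_pos: [538.6, 362.4, 46.0]
ee_rot: [0.704, 0.05, 0.706, -0.055]
force: [-8.0, -15.2, -7.2]
grip_width: 0.222
t 17.8 pos [538.6 362.4  46. ] F [ -8.  -15.2  -7.2] grip 19.0 j6 0.57 jaw -8.5
-> d world [-1.  0. -1.] LIN [0.003, -0.0, -0.003] ROT [-0.001, -0.006, 0.016]
```

View pics/zs5.png

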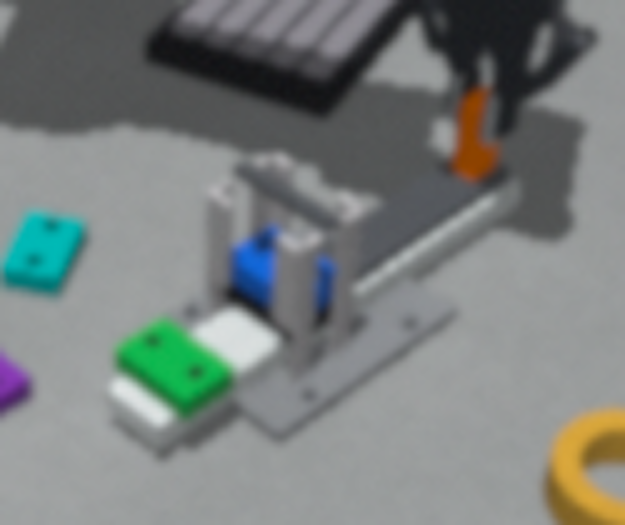

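The green block is out on the rail at crop (175,370), and the slide is back against its stop. Releasing and moving to the outlet.

```bash
python3 -m jog '[{"linear":[0,0,0],"rotation":[0,0,0],"grip":60},{"linear":[0,0,0],"rotation":[0,0,0],"grip":60},{"linear":[0,0,0],"rotation":[0,0,0],"grip":60},{"linear":[-0.1,0,0],"rotation":[0,0,0],"grip":60},{"linear":[-0.23,0,0],"rotation":[0,0,0],"grip":85},{"linear":[-0.34,-0.05,0],"rotation":[0,0,0],"grip":85},{"linear":[-0.35,-0.17,0],"rotation":[0,0,0],"grip":85},{"linear":[-0.35,-0.3,0],"rotation":[0,0,0],"grip":85},{"linear":[-0.35,-0.43,0],"rotation":[0,0,0],"grip":85},{"linear":[-0.35,-0.56,0],"rotation":[0,0,0],"grip":85},{"linear":[-0.35,-0.69,0],"rotation":[0,0,0],"grip":85},{"linear":[-0.35,-0.82,0],"rotation":[0,0,0],"grip":85},{"linear":[-0.35,-0.89,0],"rotation":[0,0,0],"grip":85},{"linear":[-0.35,-0.89,0],"rotation":[0,0,0],"grip":85},{"linear":[-0.35,-0.89,0],"rotation":[0,0,0],"grip":85}]' 60
python3 - <<'E'
from h import *
block('green','wrist',mag(0,-87,0)[:2],(40,56))
plan([499.3,99.6,2],YM)
E
```

```text
time_s: 19.1
eef_pos: [500.2, 98.6, 154.4]
ee_rot: [0.705, 0.051, 0.705, -0.056]
force: [0.5, 0.0, 0.2]
grip_width: 0.997
green wrist 2167 c [499.1 100.2] size [40.3 59.1] yaw -9.0 z 49.0 px [258. 178.]
t 19.15 pos [500.1  99.4 154.1] F [-0.5  0.4  1. ] grip 84.8 j6 0.12 jaw -8.6
-> d world [  -0.8    0.2 -152.1] LIN [0.507, 0.004, -0.003] ROT [-0.002, -0.001, 0.014]
```

```bash
python3 -m jog '[{"linear":[0.13,0.003,-0.003],"rotation":[0,0,0.014],"grip":85},{"linear":[0.26,0.003,-0.003],"rotation":[0,0,0.014],"grip":85},{"linear":[0.38,0.003,-0.003],"rotation":[0,0,0.014],"grip":85},{"linear":[0.46,0.003,-0.003],"rotation":[0,0,0.014],"grip":85},{"linear":[0.5,0.003,-0.003],"rotation":[0,0,0.014],"grip":85},{"linear":[0.505,0.003,-0.003],"rotation":[0,0,0.014],"grip":85},{"linear":[0.505,0.003,-0.003],"rotation":[0,0,0.014],"grip":70},{"linear":[0.505,0.003,-0.003],"rotation":[0,0,0.014],"grip":45},{"linear":[0.505,0.003,-0.003],"rotation":[0,0,0.014],"grip":45},{"linear":[0.505,0.003,-0.003],"rotation":[0,0,0.014],"grip":45},{"linear":[0.505,0.003,-0.003],"rotation":[0,0,0.014],"grip":45},{"linear":[0.505,0.003,-0.003],"rotation":[0,0,0.014],"grip":45},{"linear":[0.45,0.003,-0.003],"rotation":[0,0,0.014],"grip":45},{"linear":[0.35,0.003,-0.003],"rotation":[0,0,0.014],"grip":45},{"linear":[0.25,0.003,-0.003],"rotation":[0,0,0.014],"grip":45},{"linear":[0.17,0.003,-0.003],"rotation":[0,0,0.014],"grip":45},{"linear":[0.17,0.003,-0.003],"rotation":[0,0,0.014],"grip":45}]' 60
python3 - <<'E'
from h import *
plan(np.r_[MARK['green'],90],PY)
z=sense()['eef_pos'][2]
r=block('green','wrist',sense()['eef_pos'][:2],(z+30,z+70))
E
```

```text
time_s: 20.57
eef_pos: [501.9, 100.3, 108.4]
ee_rot: [0.708, 0.053, 0.702, -0.053]
force: [0.8, 0.1, -0.3]
grip_width: 0.686
t 20.57 pos [501.9 100.3 108.4] F [ 0.8  0.1 -0.3] grip 58.6 j6 0.12 jaw -8.6
-> d world [  58.3 -217.2  -18.4] LIN [0.063, -0.687, 0.299] ROT [-0.595, 0.018, 0.0]
green wrist 8613 c [501.  100.4] size [41.1 60. ] yaw -8.5 z 153.1 px [259. 258.]
```

```bash
python3 -m jog '[{"linear":[0,-0.1,0.04],"rotation":[-0.1,0.01,0],"grip":45},{"linear":[0,-0.21,0.1],"rotation":[-0.25,0.018,0],"grip":45},{"linear":[0,-0.32,0.15],"rotation":[-0.4,0.018,0],"grip":45},{"linear":[0,-0.43,0.2],"rotation":[-0.5,0.018,0],"grip":45},{"linear":[0.03,-0.54,0.25],"rotation":[-0.595,0.018,0],"grip":45},{"linear":[0.05,-0.63,0.28],"rotation":[-0.595,0.018,0],"grip":45},{"linear":[0.06,-0.68,0.299],"rotation":[-0.595,0.018,0],"grip":45},{"linear":[0.063,-0.687,0.299],"rotation":[-0.595,0.018,0],"grip":45},{"linear":[0.063,-0.687,0.299],"rotation":[-0.595,0.018,0],"grip":45}]' 60
cat > over.py <<'E'
from h import *
import sys
k=sys.argv[1]; M=MARK[k]
plan(np.r_[M+[0.8,0.3],-11.5],PY)
z=sense()['eef_pos'][2]
r=block(k,'wrist',sense()['eef_pos'][:2],(z+30,z+70))
m=block(k,'wrist',M,(2,16))
e=np.array(m[0])-np.array(r[0]);print('mark-block, pallet x,y',(e@px).round(1),(e@py).round(1))
E
python3 over.py green
```

```text
time_s: 21.37
eef_pos: [558.3, -116.8, 86.3]
ee_rot: [0.703, -0.051, 0.707, 0.052]
force: [-0.8, 0.8, -1.1]
grip_width: 0.684
t 21.37 pos [ 558.3 -116.8   86.3] F [-0.8  0.8 -1.1] grip 58.4 j6 -0.56 jaw 8.4
-> d world [  2.7   0.1 -97.8] LIN [0.326, -0.001, 0.011] ROT [-0.003, -0.01, -0.004]
green wrist 8618 c [ 558.  -116.8] size [59.8 41.1] yaw 8.2 z 131.0 px [259. 258.]
green wrist 3782 c [ 561.4 -116.3] size [77.8 43.8] yaw 8.7 z 9.8 px [263. 191.]
mark-block, pallet x,y 3.5 -0.0
```

```bash
python3 -m jog '[{"linear":[0.1,0,0.012],"rotation":[0,-0.01,0],"grip":45},{"linear":[0.2,0,0.012],"rotation":[0,-0.01,0],"grip":45},{"linear":[0.28,0,0.012],"rotation":[0,-0.01,0],"grip":45},{"linear":[0.32,0,0.012],"rotation":[0,-0.01,0],"grip":45},{"linear":[0.33,0,0.012],"rotation":[0,-0.01,0],"grip":45},{"linear":[0.33,0,0.012],"rotation":[0,-0.01,0],"grip":45},{"linear":[0.33,0,0.012],"rotation":[0,-0.01,0],"grip":45}]' 60
python3 - <<'E'
from h import *
plan(np.r_[MARK['green']+[1.6,.4],-18.3],PY)
r=block('green','wrist',MARK['green'],(22,40)); print(MARK['green'])
E
```

```text
time_s: 22.05
eef_pos: [562.6, -114.8, -10.4]
ee_rot: [0.706, -0.053, 0.704, 0.053]
force: [0.5, 1.2, -0.8]
grip_width: 0.685
t 22.05 pos [ 562.6 -114.8  -10.4] F [ 0.5  1.2 -0.8] grip 58.5 j6 -0.56 jaw 8.6
-> d world [-0.9 -1.7 -7.9] LIN [0.026, -0.005, -0.004] ROT [0.003, 0.006, 0.0]
green wrist 8425 c [ 561.9 -115.1] size [60.1 41.5] yaw 8.3 z 34.3 px [259. 259.]
[ 560.16287066 -116.9180964 ]
```

```bash
python3 -m jog '[{"linear":[0.008,-0.004,-0.003],"rotation":[0,0.005,0],"grip":45},{"linear":[0.018,-0.004,-0.003],"rotation":[0,0.005,0],"grip":45},{"linear":[0.025,-0.004,-0.003],"rotation":[0,0.005,0],"grip":45},{"linear":[0.026,-0.004,-0.003],"rotation":[0,0.005,0],"grip":45},{"linear":[0.026,-0.004,-0.003],"rotation":[0,0.005,0],"grip":45}]' 60
python3 - <<'E'
from h import *
plan(np.r_[MARK['green']+[1.6,.4],-18.3],PY)
r=block('green','wrist',MARK['green'],(18,40))
E
```

```text
time_s: 22.52
eef_pos: [562.3, -116.5, -17.7]
ee_rot: [0.706, -0.053, 0.705, 0.053]
force: [-0.5, -1.3, 2.9]
grip_width: 0.688
t 22.52 pos [ 562.3 -116.5  -17.7] F [-0.5 -1.3  2.9] grip 58.7 j6 -0.56 jaw 8.6
-> d world [-0.5  0.  -0.6] LIN [0.002, 0.0, -0.002] ROT [0.002, 0.003, 0.001]
green wrist 8127 c [ 561.9 -116.3] size [60.1 40.9] yaw 8.5 z 27.0 px [259. 260.]
```

```bash
python3 -m jog '[{"linear":[0,0,0],"rotation":[0,0,0],"grip":64},{"linear":[0,0,0],"rotation":[0,0,0],"grip":72},{"linear":[0,0,0],"rotation":[0,0,0],"grip":80},{"linear":[0,0,0],"rotation":[0,0,0],"grip":80},{"linear":[-0.1,0,0],"rotation":[0,0,0],"grip":85},{"linear":[-0.23,0,0],"rotation":[0,0,0],"grip":85},{"linear":[-0.36,0.02,0],"rotation":[0,0,0],"grip":85},{"linear":[-0.48,0.08,0],"rotation":[0.1,0,0],"grip":85},{"linear":[-0.55,0.18,0.02],"rotation":[0.3,0,0],"grip":85},{"linear":[-0.56,0.31,0.03],"rotation":[0.5,0,0],"grip":85},{"linear":[-0.56,0.44,0.05],"rotation":[0.593,0,0],"grip":85},{"linear":[-0.56,0.57,0.06],"rotation":[0.593,0,0],"grip":85},{"linear":[-0.56,0.7,0.07],"rotation":[0.593,0,0],"grip":85},{"linear":[-0.56,0.83,0.08],"rotation":[0.593,0,0],"grip":85},{"linear":[-0.56,0.94,0.09],"rotation":[0.593,0,0],"grip":85},{"linear":[-0.56,0.97,0.09],"rotation":[0.593,0,0],"grip":85}]' 60
python3 top.py top2.png red green; python3 -c "
from h import *
plan(np.array([538.7,363.2,45]),YM)"
```

```text
time_s: 23.9
eef_pos: [544.5, 179.6, 150.1]
ee_rot: [0.706, 0.051, 0.705, -0.05]
force: [1.0, 0.3, 0.3]
grip_width: 0.997
red top 441 c [ 595.9 -354.4] size [60.1 40. ] yaw 9.0 z 24.8 px [420. 174.]
  err pallet x,y 0.2 -0.2 yaw 0.5
green top 412 c [ 560.9 -117.2] size [60.  38.9] yaw 8.5 z 24.7 px [318. 192.]
  err pallet x,y 0.7 -0.4 yaw -0.0
t 24.05 pos [545.3 175.2 150. ] F [ 0.2 -0.9  0.3] grip 85.2 j6 0.25 jaw -8.4
-> d world [  -6.6  188.  -105. ] LIN [0.349, 0.617, -0.114] ROT [0.005, 0.003, 0.001]
```

View pics/ztop2.png

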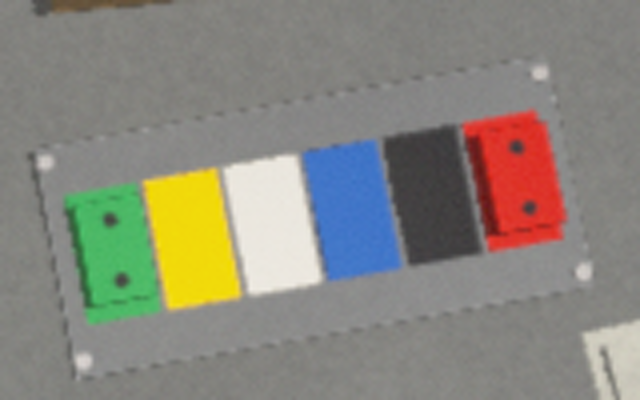

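The green block (115,250) and red block (517,180) sit on their marks within 1 mm. Back to the handle.

```bash
python3 -m jog '[{"linear":[0,0.13,-0.02],"rotation":[0,0,0],"grip":85},{"linear":[0,0.26,-0.05],"rotation":[0,0,0],"grip":85},{"linear":[0,0.39,-0.08],"rotation":[0,0,0],"grip":85},{"linear":[0,0.52,-0.114],"rotation":[0.005,0.003,0],"grip":85},{"linear":[0,0.617,-0.114],"rotation":[0.005,0.003,0],"grip":70},{"linear":[0.1,0.617,-0.114],"rotation":[0.005,0.003,0],"grip":60},{"linear":[0.22,0.617,-0.114],"rotation":[0.005,0.003,0],"grip":60},{"linear":[0.32,0.617,-0.114],"rotation":[0.005,0.003,0],"grip":60},{"linear":[0.349,0.617,-0.114],"rotation":[0.005,0.003,0],"grip":50},{"linear":[0.349,0.617,-0.114],"rotation":[0.005,0.003,0],"grip":10},{"linear":[0.349,0.617,-0.114],"rotation":[0.005,0.003,0],"grip":10},{"linear":[0.349,0.617,-0.114],"rotation":[0.005,0.003,0],"grip":10},{"linear":[0.349,0.617,-0.114],"rotation":[0.005,0.003,0],"grip":10},{"linear":[0.349,0.617,-0.114],"rotation":[0.005,0.003,0],"grip":10},{"linear":[0.349,0.617,-0.114],"rotation":[0.005,0.003,0],"grip":10}]' 60
python3 -c "
from h import *
plan(mag(0,180,45),YM)"
```

```text
time_s: 25.3
eef_pos: [538.8, 362.9, 47.4]
ee_rot: [0.705, 0.052, 0.705, -0.053]
force: [-5.4, -2.4, 1.3]
grip_width: 0.221
t 25.3 pos [538.8 362.9  47.4] F [-5.4 -2.4  1.3] grip 18.9 j6 0.56 jaw -8.5
-> d world [-1.2 -0.5 -2.4] LIN [0.008, -0.002, -0.004] ROT [-0.001, 0.001, 0.001]
```

```bash
python3 -m jog '[{"linear":[0,-0.05,0],"rotation":[0,0,0],"grip":10},{"linear":[0,-0.1,0],"rotation":[0,0,0],"grip":10},{"linear":[0,-0.15,0],"rotation":[0,0,0],"grip":10},{"linear":[0,-0.2,0],"rotation":[0,0,0],"grip":10},{"linear":[0,-0.24,0],"rotation":[0,0,0],"grip":10},{"linear":[0,-0.27,0],"rotation":[0,0,0],"grip":10},{"linear":[0,-0.29,0],"rotation":[0,0,0],"grip":10},{"linear":[0,-0.302,0],"rotation":[0,0,0],"grip":10},{"linear":[0,-0.304,0],"rotation":[0,0,0],"grip":10},{"linear":[0,-0.3,0],"rotation":[0,0,0],"grip":10},{"linear":[0,-0.26,0],"rotation":[0,0,0],"grip":10},{"linear":[0,-0.21,0],"rotation":[0,0,0],"grip":10},{"linear":[0,-0.16,0],"rotation":[0,0,0],"grip":10},{"linear":[0,-0.11,0],"rotation":[0,0,0],"grip":10},{"linear":[0,-0.07,0],"rotation":[0,0,0],"grip":10},{"linear":[0,-0.04,0],"rotation":[0,0,0],"grip":10},{"linear":[0,-0.015,0],"rotation":[0,0,0],"grip":10},{"linear":[0,0.005,0],"rotation":[0,0,0],"grip":10},{"linear":[0,0.008,0],"rotation":[0,0,0],"grip":10},{"linear":[0,0.008,0],"rotation":[0,0,0],"grip":10}]' 60
python3 - <<'E'
from h import *
plan(mag(0,180,45),YM); p,d,c=shot('scene','s6.png'); cv2.imwrite('pics/zs6.png',cv2.resize(p[110:215,215:340,::-1],None,fx=5,fy=5,interpolation=cv2.INTER_CUBIC))
E
```

```text
time_s: 26.97
eef_pos: [538.7, 362.8, 47.5]
ee_rot: [0.704, 0.05, 0.706, -0.055]
force: [-5.5, -14.9, -5.4]
grip_width: 0.218
t 26.97 pos [538.7 362.8  47.5] F [ -5.5 -14.9  -5.4] grip 18.6 j6 0.57 jaw -8.5
-> d world [-1.1 -0.3 -2.5] LIN [0.008, -0.002, -0.003] ROT [-0.001, -0.003, 0.013]
```

View pics/zs6.png

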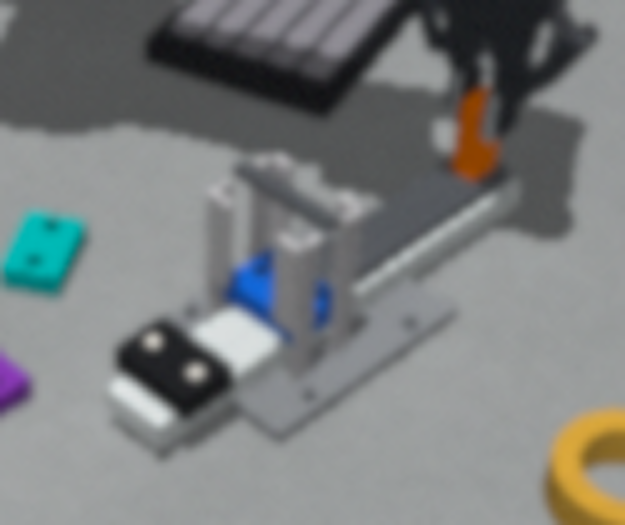

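The black block is out at (175,365), and blue is now the last one in the stack at (280,290). Fetching black.

```bash
python3 -m jog '[{"linear":[0,0,0],"rotation":[0,0,0],"grip":60},{"linear":[0,0,0],"rotation":[0,0,0],"grip":60},{"linear":[0,0,0],"rotation":[0,0,0],"grip":60},{"linear":[-0.1,0,0],"rotation":[0,0,0],"grip":60},{"linear":[-0.23,0,0],"rotation":[0,0,0],"grip":85},{"linear":[-0.34,-0.05,0],"rotation":[0,0,0],"grip":85},{"linear":[-0.35,-0.17,0],"rotation":[0,0,0],"grip":85},{"linear":[-0.35,-0.3,0],"rotation":[0,0,0],"grip":85},{"linear":[-0.35,-0.43,0],"rotation":[0,0,0],"grip":85},{"linear":[-0.35,-0.56,0],"rotation":[0,0,0],"grip":85},{"linear":[-0.35,-0.69,0],"rotation":[0,0,0],"grip":85},{"linear":[-0.35,-0.82,0],"rotation":[0,0,0],"grip":85},{"linear":[-0.35,-0.89,0],"rotation":[0,0,0],"grip":85},{"linear":[-0.35,-0.89,0],"rotation":[0,0,0],"grip":85},{"linear":[-0.35,-0.89,0],"rotation":[0,0,0],"grip":85}]' 60
python3 - <<'E'
from h import *
block('black','wrist',mag(0,-87,0)[:2],(40,56))
plan([499.3,99.6,2],YM)
E
```

```text
time_s: 28.27
eef_pos: [500.1, 98.9, 155.3]
ee_rot: [0.705, 0.051, 0.705, -0.055]
force: [1.0, -0.0, 0.1]
grip_width: 0.993
black wrist 1172 c [498.9 100.4] size [39.9 59. ] yaw -8.8 z 49.0 px [252. 177.]
t 28.32 pos [499.9  99.7 155. ] F [ 0.5  0.4 -1.3] grip 85.2 j6 0.12 jaw -8.6
-> d world [-6.00e-01 -1.00e-01 -1.53e+02] LIN [0.51, 0.002, -0.002] ROT [-0.002, 0.002, 0.01]
```

```bash
python3 -m jog '[{"linear":[0.13,0.002,-0.002],"rotation":[0,0,0.01],"grip":85},{"linear":[0.26,0.002,-0.002],"rotation":[0,0,0.01],"grip":85},{"linear":[0.38,0.002,-0.002],"rotation":[0,0,0.01],"grip":85},{"linear":[0.46,0.002,-0.002],"rotation":[0,0,0.01],"grip":85},{"linear":[0.5,0.002,-0.002],"rotation":[0,0,0.01],"grip":85},{"linear":[0.507,0.002,-0.002],"rotation":[0,0,0.01],"grip":85},{"linear":[0.507,0.002,-0.002],"rotation":[0,0,0.01],"grip":70},{"linear":[0.507,0.002,-0.002],"rotation":[0,0,0.01],"grip":45},{"linear":[0.507,0.002,-0.002],"rotation":[0,0,0.01],"grip":45},{"linear":[0.507,0.002,-0.002],"rotation":[0,0,0.01],"grip":45},{"linear":[0.507,0.002,-0.002],"rotation":[0,0,0.01],"grip":45},{"linear":[0.507,0.002,-0.002],"rotation":[0,0,0.01],"grip":45},{"linear":[0.45,0.002,-0.002],"rotation":[0,0,0.01],"grip":45},{"linear":[0.35,0.002,-0.002],"rotation":[0,0,0.01],"grip":45},{"linear":[0.25,0.002,-0.002],"rotation":[0,0,0.01],"grip":45},{"linear":[0.17,0.002,-0.002],"rotation":[0,0,0.01],"grip":45},{"linear":[0.17,0.002,-0.002],"rotation":[0,0,0.01],"grip":45}]' 60
python3 - <<'E'
from h import *
plan(np.r_[MARK['black']+[1.6,0.4],90],PY)
shot('wrist','w9.png')
E
```

```text
time_s: 29.73
eef_pos: [502.0, 100.2, 109.2]
ee_rot: [0.709, 0.053, 0.702, -0.053]
force: [0.9, -0.3, -0.6]
grip_width: 0.684
t 29.73 pos [502.  100.2 109.2] F [ 0.9 -0.3 -0.6] grip 58.4 j6 0.12 jaw -8.5
-> d world [  88.2 -406.6  -19.2] LIN [0.068, -1.297, 0.491] ROT [-0.595, 0.02, 0.001]
```

View pics/w9.png

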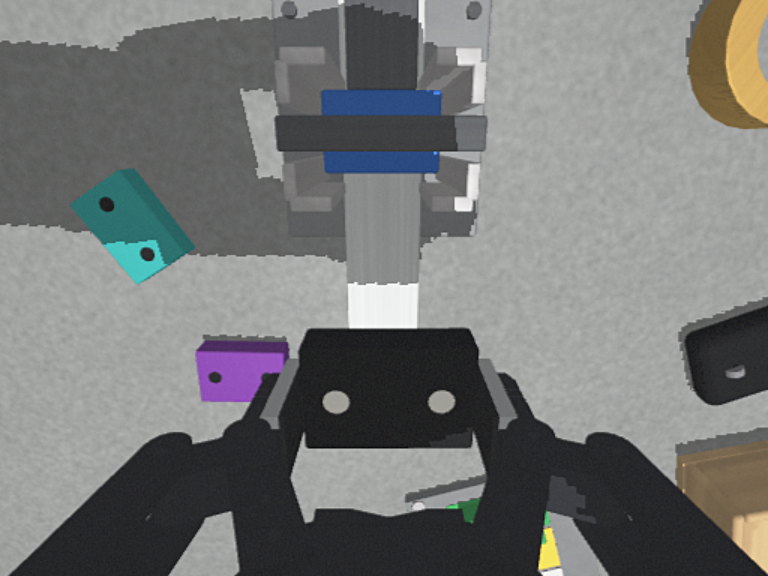

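Black is held squarely at (388,388). Carrying it to the black mark.

```bash
python3 -m jog '[{"linear":[0,-0.1,0.04],"rotation":[-0.1,0.01,0],"grip":45},{"linear":[0,-0.21,0.08],"rotation":[-0.25,0.02,0],"grip":45},{"linear":[0,-0.32,0.12],"rotation":[-0.4,0.02,0],"grip":45},{"linear":[0,-0.43,0.16],"rotation":[-0.5,0.02,0],"grip":45},{"linear":[0,-0.54,0.2],"rotation":[-0.595,0.02,0],"grip":45},{"linear":[0,-0.65,0.25],"rotation":[-0.595,0.02,0],"grip":45},{"linear":[0,-0.76,0.29],"rotation":[-0.595,0.02,0],"grip":45},{"linear":[0,-0.87,0.33],"rotation":[-0.595,0.02,0],"grip":45},{"linear":[0,-0.96,0.36],"rotation":[-0.595,0.02,0],"grip":45},{"linear":[0,-0.99,0.38],"rotation":[-0.595,0.02,0],"grip":45}]' 60
python3 - <<'E'
from h import *
plan(np.r_[MARK['black']+[1.6,0.4],90],PY)
E
```

```text
time_s: 30.62
eef_pos: [568.8, -214.1, 105.7]
ee_rot: [0.703, -0.051, 0.707, 0.051]
force: [-0.3, 0.1, -0.8]
grip_width: 0.684
t 30.62 pos [ 568.8 -214.1  105.7] F [-0.3  0.1 -0.8] grip 58.4 j6 -0.7 jaw 8.3
-> d world [ 21.3 -92.3 -15.7] LIN [0.052, -0.315, 0.026] ROT [-0.007, -0.01, -0.0]
```

```bash
python3 -m jog '[{"linear":[0.01,-0.09,0.01],"rotation":[-0.007,-0.01,0],"grip":45},{"linear":[0.03,-0.19,0.02],"rotation":[-0.007,-0.01,0],"grip":45},{"linear":[0.05,-0.28,0.026],"rotation":[-0.007,-0.01,0],"grip":45},{"linear":[0.052,-0.315,0.026],"rotation":[-0.007,-0.01,0],"grip":45},{"linear":[0.052,-0.315,0.026],"rotation":[-0.007,-0.01,0],"grip":45},{"linear":[0.052,-0.315,0.026],"rotation":[-0.007,-0.01,0],"grip":45}]' 60
python3 over.py black; python3 -c "
from h import *
plan(np.r_[MARK['black']+[1.6,.4],-18.3],PY)"
```

```text
time_s: 31.12
eef_pos: [589.7, -305.8, 89.2]
ee_rot: [0.705, -0.052, 0.706, 0.053]
force: [-0.4, 0.1, -1.4]
grip_width: 0.686
t 31.12 pos [ 589.7 -305.8   89.2] F [-0.4  0.1 -1.4] grip 58.5 j6 -0.8 jaw 8.5
-> d world [  -0.4   -0.7 -100.7] LIN [0.336, -0.003, -0.001] ROT [-0.0, -0.002, -0.003]
black wrist 9941 c [ 589.6 -305.8] size [65.4 40.8] yaw 8.6 z 133.8 px [259. 262.]
black wrist 1373 c [ 587.8 -293.7] size [77.2 18.8] yaw 8.6 z 9.8 px [260. 176.]
mark-block, pallet x,y 0.0 12.3
t 31.22 pos [ 590.2 -305.    90.2] F [-0.  -0.1 -1.2] grip 58.4 j6 -0.8 jaw 8.6
-> d world [  -0.    -1.4 -108.5] LIN [0.362, -0.005, -0.001] ROT [0.003, -0.0, -0.002]
```

```bash
python3 -m jog '[{"linear":[0.1,-0.003,0],"rotation":[0,0,0],"grip":45},{"linear":[0.2,-0.003,0],"rotation":[0,0,0],"grip":45},{"linear":[0.28,-0.003,0],"rotation":[0,0,0],"grip":45},{"linear":[0.32,-0.003,0],"rotation":[0,0,0],"grip":45},{"linear":[0.335,-0.003,0],"rotation":[0,0,0],"grip":45},{"linear":[0.335,-0.003,0],"rotation":[0,0,0],"grip":45},{"linear":[0.335,-0.003,0],"rotation":[0,0,0],"grip":45}]' 60
python3 - <<'E'
from h import *
plan(np.r_[MARK['black']+[1.4,.2],-18.3],PY)
p,d,c=shot('wrist');cv2.imwrite('pics/w10.png',cv2.resize(p[150:350,130:380,::-1],None,fx=3,fy=3))
E
```

```text
time_s: 31.8
eef_pos: [591.1, -306.0, -8.7]
ee_rot: [0.706, -0.053, 0.705, 0.053]
force: [0.5, 0.7, -1.0]
grip_width: 0.685
t 31.8 pos [ 591.1 -306.    -8.7] F [ 0.5  0.7 -1. ] grip 58.5 j6 -0.8 jaw 8.6
-> d world [-1.1 -0.6 -9.6] LIN [0.032, -0.001, -0.004] ROT [0.004, 0.003, 0.002]
```

View pics/w10.png

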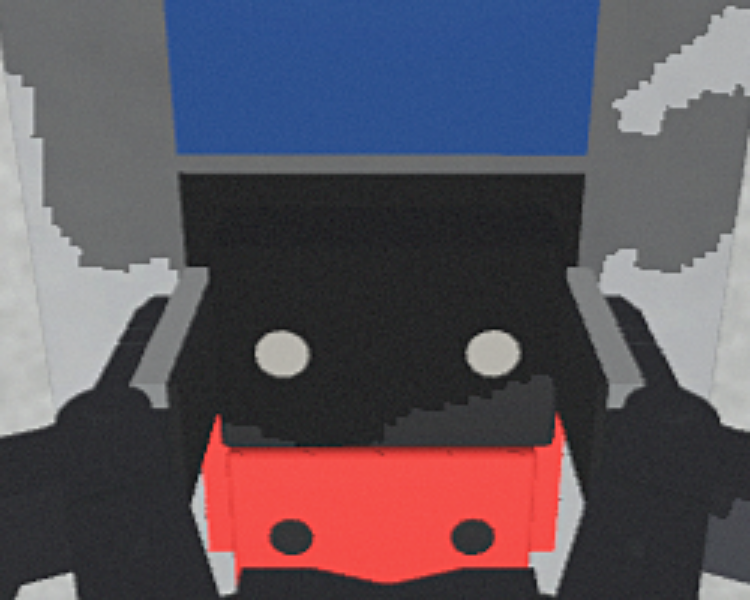

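```bash
python3 -m jog '[{"linear":[0.01,-0.001,-0.003],"rotation":[0.004,0.003,0],"grip":45},{"linear":[0.02,-0.001,-0.003],"rotation":[0.004,0.003,0],"grip":45},{"linear":[0.028,-0.001,-0.003],"rotation":[0.004,0.003,0],"grip":45},{"linear":[0.032,-0.001,-0.003],"rotation":[0.004,0.003,0],"grip":45},{"linear":[0.032,-0.001,-0.003],"rotation":[0.004,0.003,0],"grip":45}]' 60
python3 - <<'E'
from h import *
plan(np.r_[MARK['black']+[1.4,.2],-18.3],PY)
p,d,c=shot('wrist');W=cloud(d,c);print(W[255:275,250:270,2].mean())
E
```

```text
time_s: 32.27
eef_pos: [590.5, -306.8, -17.4]
ee_rot: [0.705, -0.053, 0.705, 0.052]
force: [-2.3, 0.7, 4.9]
grip_width: 0.685
t 32.27 pos [ 590.5 -306.8  -17.4] F [-2.3  0.7  4.9] grip 58.5 j6 -0.8 jaw 8.5
-> d world [-0.5  0.2 -0.9] LIN [0.003, 0.001, -0.002] ROT [-0.0, 0.002, 0.003]
nan
```

```bash
python3 -m jog '[{"linear":[0,0,0],"rotation":[0,0,0],"grip":64},{"linear":[0,0,0],"rotation":[0,0,0],"grip":72},{"linear":[0,0,0],"rotation":[0,0,0],"grip":80},{"linear":[0,0,0],"rotation":[0,0,0],"grip":80},{"linear":[-0.1,0,0],"rotation":[0,0,0],"grip":85},{"linear":[-0.23,0,0],"rotation":[0,0,0],"grip":85},{"linear":[-0.36,0.02,0],"rotation":[0,0,0],"grip":85},{"linear":[-0.48,0.1,0],"rotation":[0.1,0,0],"grip":85},{"linear":[-0.55,0.22,0],"rotation":[0.3,0,0],"grip":85},{"linear":[-0.56,0.35,0],"rotation":[0.5,0,0],"grip":85},{"linear":[-0.56,0.48,0],"rotation":[0.593,0,0],"grip":85},{"linear":[-0.56,0.61,0],"rotation":[0.593,0,0],"grip":85},{"linear":[-0.56,0.74,0],"rotation":[0.593,0,0],"grip":85},{"linear":[-0.56,0.87,0],"rotation":[0.593,0,0],"grip":85},{"linear":[-0.56,1,0],"rotation":[0.593,0,0],"grip":85}]' 60
python3 -c "
from h import *
plan(np.array([538.7,363.2,150]),YM)"
```

```text
time_s: 33.57
eef_pos: [545.4, -8.0, 150.2]
ee_rot: [0.706, 0.052, 0.705, -0.053]
force: [0.2, -0.7, 0.6]
grip_width: 0.995
t 33.57 pos [545.4  -8.  150.2] F [ 0.2 -0.7  0.6] grip 85.0 j6 -0.08 jaw -8.5
-> d world [-6.700e+00  3.712e+02 -2.000e-01] LIN [-0.001, 1.221, -0.205] ROT [-0.001, 0.003, 0.003]
```

```bash
python3 -m jog '[{"linear":[0,0.13,-0.03],"rotation":[0,0,0],"grip":85},{"linear":[0,0.26,-0.06],"rotation":[0,0,0],"grip":85},{"linear":[0,0.39,-0.1],"rotation":[0,0,0],"grip":85},{"linear":[0,0.52,-0.13],"rotation":[0,0,0],"grip":85},{"linear":[0,0.65,-0.16],"rotation":[0,0,0],"grip":85},{"linear":[0,0.78,-0.18],"rotation":[0,0,0],"grip":85},{"linear":[0,0.9,-0.205],"rotation":[0,0,0],"grip":85},{"linear":[0,0.95,-0.205],"rotation":[0,0,0],"grip":85}]' 60
python3 top.py top3.png red green black; python3 -c "
from h import *
plan(np.array([538.7,363.2,45]),YM)"
```

```text
time_s: 34.23
eef_pos: [525.5, 287.1, 149.6]
ee_rot: [0.706, 0.051, 0.705, -0.051]
force: [-0.3, 0.8, 1.2]
grip_width: 0.997
red top 439 c [ 595.9 -354.6] size [60.  40.1] yaw 8.6 z 24.6 px [420. 174.]
  err pallet x,y 0.2 -0.3 yaw 0.1
green top 412 c [ 561.1 -117.6] size [59.9 39.6] yaw 8.5 z 24.7 px [318. 192.]
  err pallet x,y 0.8 -0.8 yaw 0.0
black top 21 c [ 578.1 -289.8] size [40.7  1.8] yaw 8.8 z 24.2 px [392. 183.]
  err pallet x,y -7.8 18.4 yaw 0.3
t 34.43 pos [526.7 282.6 149.4] F [-0.1  1.  -0.2] grip 85.0 j6 0.45 jaw -8.5
-> d world [  12.    80.6 -104.4] LIN [0.348, 0.272, -0.001] ROT [0.0, 0.003, 0.004]
```

View pics/ztop3.png

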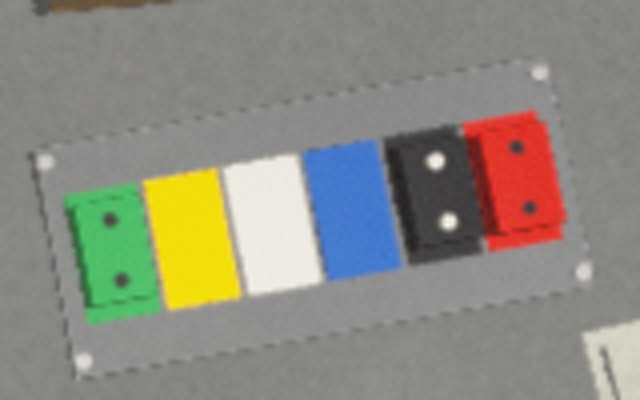

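Black sits on its mark at (440,190). The colour threshold only caught a sliver of it, so I'll measure it by depth later. Last block: blue.

```bash
python3 -m jog '[{"linear":[0,0.12,0],"rotation":[0,0,0],"grip":85},{"linear":[0,0.23,0],"rotation":[0,0,0],"grip":85},{"linear":[0.03,0.272,-0.001],"rotation":[0,0.003,0],"grip":70},{"linear":[0.12,0.272,-0.001],"rotation":[0,0.003,0],"grip":60},{"linear":[0.23,0.272,-0.001],"rotation":[0,0.003,0],"grip":60},{"linear":[0.32,0.272,-0.001],"rotation":[0,0.003,0],"grip":60},{"linear":[0.348,0.272,-0.001],"rotation":[0,0.003,0],"grip":50},{"linear":[0.348,0.272,-0.001],"rotation":[0,0.003,0],"grip":10},{"linear":[0.348,0.272,-0.001],"rotation":[0,0.003,0],"grip":10},{"linear":[0.348,0.272,-0.001],"rotation":[0,0.003,0],"grip":10},{"linear":[0.348,0.272,-0.001],"rotation":[0,0.003,0],"grip":10},{"linear":[0.348,0.272,-0.001],"rotation":[0,0.003,0],"grip":10},{"linear":[0.348,0.272,-0.001],"rotation":[0,0.003,0],"grip":10}]' 60
python3 -c "
from h import *
plan(mag(0,180,45),YM)"
```

```text
time_s: 35.52
eef_pos: [538.8, 363.0, 47.2]
ee_rot: [0.705, 0.052, 0.705, -0.053]
force: [-4.3, -2.3, 2.0]
grip_width: 0.224
t 35.52 pos [538.8 363.   47.2] F [-4.3 -2.3  2. ] grip 19.1 j6 0.56 jaw -8.5
-> d world [-1.2 -0.6 -2.2] LIN [0.007, -0.002, -0.004] ROT [-0.0, 0.002, 0.003]
```

```bash
python3 -m jog '[{"linear":[0,-0.05,0],"rotation":[0,0,0],"grip":10},{"linear":[0,-0.1,0],"rotation":[0,0,0],"grip":10},{"linear":[0,-0.15,0],"rotation":[0,0,0],"grip":10},{"linear":[0,-0.2,0],"rotation":[0,0,0],"grip":10},{"linear":[0,-0.24,0],"rotation":[0,0,0],"grip":10},{"linear":[0,-0.27,0],"rotation":[0,0,0],"grip":10},{"linear":[0,-0.29,0],"rotation":[0,0,0],"grip":10},{"linear":[0,-0.302,0],"rotation":[0,0,0],"grip":10},{"linear":[0,-0.304,0],"rotation":[0,0,0],"grip":10},{"linear":[0,-0.3,0],"rotation":[0,0,0],"grip":10},{"linear":[0,-0.26,0],"rotation":[0,0,0],"grip":10},{"linear":[0,-0.21,0],"rotation":[0,0,0],"grip":10},{"linear":[0,-0.16,0],"rotation":[0,0,0],"grip":10},{"linear":[0,-0.11,0],"rotation":[0,0,0],"grip":10},{"linear":[0,-0.07,0],"rotation":[0,0,0],"grip":10},{"linear":[0,-0.04,0],"rotation":[0,0,0],"grip":10},{"linear":[0,-0.015,0],"rotation":[0,0,0],"grip":10},{"linear":[0,0.005,0],"rotation":[0,0,0],"grip":10},{"linear":[0,0.008,0],"rotation":[0,0,0],"grip":10},{"linear":[0,0.008,0],"rotation":[0,0,0],"grip":10}]' 60
python3 - <<'E'
from h import *
plan(mag(0,180,45),YM); p,d,c=shot('scene','s7.png'); cv2.imwrite('pics/zs7.png',cv2.resize(p[110:215,215:340,::-1],None,fx=5,fy=5,interpolation=cv2.INTER_CUBIC))
E
```

```text
time_s: 37.18
eef_pos: [538.7, 362.9, 47.2]
ee_rot: [0.705, 0.05, 0.706, -0.055]
force: [-4.6, -15.8, -4.4]
grip_width: 0.214
t 37.18 pos [538.7 362.9  47.2] F [ -4.6 -15.8  -4.4] grip 18.3 j6 0.57 jaw -8.5
-> d world [-1.1 -0.4 -2.2] LIN [0.007, -0.002, -0.003] ROT [-0.0, -0.002, 0.015]
```

View pics/zs7.png

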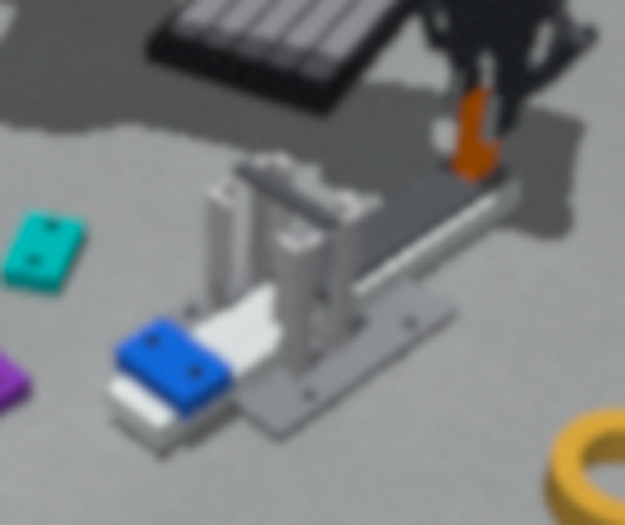

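The magazine is empty, the blue block is on the rail at (175,365), and the slide is pulled against its back stop. Release and fetch blue.

```bash
python3 -m jog '[{"linear":[0,0.002,0],"rotation":[0,0,0],"grip":60},{"linear":[0,0,0],"rotation":[0,0,0],"grip":60},{"linear":[0,0,0],"rotation":[0,0,0],"grip":60},{"linear":[-0.1,0,0],"rotation":[0,0,0],"grip":60},{"linear":[-0.23,0,0],"rotation":[0,0,0],"grip":85},{"linear":[-0.34,-0.05,0],"rotation":[0,0,0],"grip":85},{"linear":[-0.35,-0.17,0],"rotation":[0,0,0],"grip":85},{"linear":[-0.35,-0.3,0],"rotation":[0,0,0],"grip":85},{"linear":[-0.35,-0.43,0],"rotation":[0,0,0],"grip":85},{"linear":[-0.35,-0.56,0],"rotation":[0,0,0],"grip":85},{"linear":[-0.35,-0.69,0],"rotation":[0,0,0],"grip":85},{"linear":[-0.35,-0.82,0],"rotation":[0,0,0],"grip":85},{"linear":[-0.35,-0.89,0],"rotation":[0,0,0],"grip":85},{"linear":[-0.35,-0.89,0],"rotation":[0,0,0],"grip":85},{"linear":[-0.35,-0.89,0],"rotation":[0,0,0],"grip":85}]' 60
python3 - <<'E'
from h import *
block('blue','wrist',mag(0,-87,0)[:2],(40,56))
plan([499.3,99.6,2],YM)
E
```

```text
time_s: 38.48
eef_pos: [500.1, 99.1, 155.2]
ee_rot: [0.705, 0.051, 0.705, -0.055]
force: [-0.5, 0.5, -0.5]
grip_width: 0.998
blue wrist 2183 c [498.7 100.1] size [40.3 59.6] yaw -8.4 z 49.1 px [257. 179.]
t 38.53 pos [500.   99.9 154.9] F [ 0.2 -0.6  1. ] grip 84.9 j6 0.12 jaw -8.5
-> d world [  -0.7   -0.3 -152.9] LIN [0.51, 0.002, -0.003] ROT [-0.001, 0.001, 0.013]
```

```bash
python3 -m jog '[{"linear":[0.13,0.001,-0.003],"rotation":[0,0,0.01],"grip":85},{"linear":[0.26,0.001,-0.003],"rotation":[0,0,0.01],"grip":85},{"linear":[0.38,0.001,-0.003],"rotation":[0,0,0.01],"grip":85},{"linear":[0.46,0.001,-0.003],"rotation":[0,0,0.01],"grip":85},{"linear":[0.5,0.001,-0.003],"rotation":[0,0,0.01],"grip":85},{"linear":[0.507,0.001,-0.003],"rotation":[0,0,0.01],"grip":85},{"linear":[0.507,0.001,-0.003],"rotation":[0,0,0.01],"grip":70},{"linear":[0.507,0.001,-0.003],"rotation":[0,0,0.01],"grip":45},{"linear":[0.507,0.001,-0.003],"rotation":[0,0,0.01],"grip":45},{"linear":[0.507,0.001,-0.003],"rotation":[0,0,0.01],"grip":45},{"linear":[0.507,0.001,-0.003],"rotation":[0,0,0.01],"grip":45},{"linear":[0.507,0.001,-0.003],"rotation":[0,0,0.01],"grip":45},{"linear":[0.45,0.001,-0.003],"rotation":[0,0,0.01],"grip":45},{"linear":[0.35,0.001,-0.003],"rotation":[0,0,0.01],"grip":45},{"linear":[0.25,0.001,-0.003],"rotation":[0,0,0.01],"grip":45},{"linear":[0.17,0.001,-0.003],"rotation":[0,0,0.01],"grip":45},{"linear":[0.17,0.001,-0.003],"rotation":[0,0,0.01],"grip":45}]' 60
python3 - <<'E'
from h import *
plan(np.r_[MARK['blue']+[1.4,0.4],90],PY)
E
```

```text
time_s: 39.95
eef_pos: [501.7, 100.2, 109.3]
ee_rot: [0.709, 0.052, 0.702, -0.053]
force: [0.5, -0.2, 0.6]
grip_width: 0.684
t 39.95 pos [501.7 100.2 109.3] F [ 0.5 -0.2  0.6] grip 58.4 j6 0.12 jaw -8.5
-> d world [  81.1 -359.1  -19.3] LIN [0.069, -1.144, 0.444] ROT [-0.594, 0.02, 0.003]
```

```bash
python3 -m jog '[{"linear":[0,-0.1,0.04],"rotation":[-0.1,0.01,0],"grip":45},{"linear":[0,-0.21,0.08],"rotation":[-0.25,0.02,0],"grip":45},{"linear":[0,-0.32,0.12],"rotation":[-0.4,0.02,0],"grip":45},{"linear":[0,-0.43,0.16],"rotation":[-0.5,0.02,0],"grip":45},{"linear":[0,-0.54,0.2],"rotation":[-0.594,0.02,0],"grip":45},{"linear":[0,-0.65,0.25],"rotation":[-0.594,0.02,0],"grip":45},{"linear":[0,-0.76,0.29],"rotation":[-0.594,0.02,0],"grip":45},{"linear":[0,-0.87,0.33],"rotation":[-0.594,0.02,0],"grip":45},{"linear":[0,-0.96,0.38],"rotation":[-0.594,0.02,0],"grip":45},{"linear":[0,-0.99,0.39],"rotation":[-0.594,0.02,0],"grip":45},{"linear":[0,-0.99,0.39],"rotation":[-0.594,0.02,0],"grip":45}]' 60
python3 - <<'E'
from h import *
plan(np.r_[MARK['blue']+[1.4,0.4],90],PY)
E
```

```text
time_s: 40.87
eef_pos: [573.3, -212.8, 109.8]
ee_rot: [0.705, -0.052, 0.705, 0.051]
force: [-0.5, 0.6, -0.6]
grip_width: 0.685
t 40.87 pos [ 573.3 -212.8  109.8] F [-0.5  0.6 -0.6] grip 58.5 j6 -0.69 jaw 8.4
-> d world [  9.5 -46.1 -19.8] LIN [0.066, -0.157, 0.009] ROT [-0.005, -0.001, 0.004]
```

```bash
python3 -m jog '[{"linear":[0.02,-0.08,0.005],"rotation":[-0.005,0,0],"grip":45},{"linear":[0.04,-0.14,0.009],"rotation":[-0.005,0,0],"grip":45},{"linear":[0.066,-0.157,0.009],"rotation":[-0.005,0,0],"grip":45},{"linear":[0.066,-0.157,0.009],"rotation":[-0.005,0,0],"grip":45},{"linear":[0.066,-0.157,0.009],"rotation":[-0.005,0,0],"grip":45}]' 60
python3 over.py blue; python3 -c "
from h import *
plan(np.r_[MARK['blue']+[1.4,.2],-18.3],PY)"
```

```text
time_s: 41.28
eef_pos: [582.5, -257.3, 89.6]
ee_rot: [0.705, -0.053, 0.706, 0.053]
force: [0.3, 0.3, -0.8]
grip_width: 0.684
t 41.28 pos [ 582.5 -257.3   89.6] F [ 0.3  0.3 -0.8] grip 58.4 j6 -0.75 jaw 8.5
-> d world [  -0.2   -1.7 -101.1] LIN [0.337, -0.005, -0.001] ROT [0.001, -0.003, 0.0]
blue wrist 8562 c [ 582.2 -257.2] size [60.  41.2] yaw 8.8 z 134.1 px [259. 258.]
blue wrist 3751 c [ 582.7 -258.6] size [77.9 44.1] yaw 8.7 z 9.7 px [259. 190.]
mark-block, pallet x,y 0.3 -1.5
t 41.38 pos [ 583.  -257.6   90.6] F [ 0.6 -0.1 -0.7] grip 58.3 j6 -0.75 jaw 8.6
-> d world [-1.000e-01 -1.600e+00 -1.089e+02] LIN [0.363, -0.005, -0.001] ROT [0.002, -0.0, 0.003]
```

```bash
python3 -m jog '[{"linear":[0.1,-0.005,0],"rotation":[0,0,0],"grip":45},{"linear":[0.2,-0.005,0],"rotation":[0,0,0],"grip":45},{"linear":[0.28,-0.005,0],"rotation":[0,0,0],"grip":45},{"linear":[0.32,-0.005,0],"rotation":[0,0,0],"grip":45},{"linear":[0.335,-0.005,0],"rotation":[0,0,0],"grip":45},{"linear":[0.335,-0.005,0],"rotation":[0,0,0],"grip":45},{"linear":[0.335,-0.005,0],"rotation":[0,0,0],"grip":45}]' 60
python3 - <<'E'
from h import *
plan(np.r_[MARK['blue']+[1.4,.2],-18.3],PY)
p,d,c=shot('wrist');cv2.imwrite('pics/w11.png',cv2.resize(p[150:350,130:380,::-1],None,fx=3,fy=3))
block('blue','wrist',MARK['blue'],(22,45))
E
```

```text
time_s: 41.97
eef_pos: [584.1, -259.4, -8.3]
ee_rot: [0.706, -0.054, 0.704, 0.052]
force: [0.8, 0.4, -1.1]
grip_width: 0.682
t 41.97 pos [ 584.1 -259.4   -8.3] F [ 0.8  0.4 -1.1] grip 58.2 j6 -0.75 jaw 8.6
-> d world [ -1.2   0.3 -10. ] LIN [0.033, 0.002, -0.004] ROT [0.003, 0.003, 0.006]
blue wrist 8663 c [ 584.  -263.4] size [60.2 49.4] yaw 8.1 z 36.4 px [259. 258.]
```

View pics/w11.png

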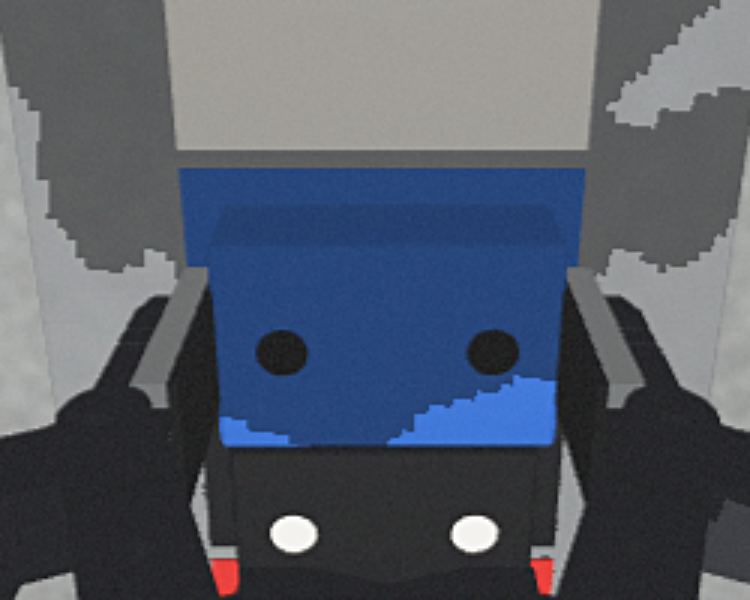

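```bash
python3 -m jog '[{"linear":[0.01,0.001,-0.004],"rotation":[0.003,0.003,0],"grip":45},{"linear":[0.02,0.001,-0.004],"rotation":[0.003,0.003,0],"grip":45},{"linear":[0.028,0.001,-0.004],"rotation":[0.003,0.003,0],"grip":45},{"linear":[0.033,0.001,-0.004],"rotation":[0.003,0.003,0],"grip":45},{"linear":[0.033,0.001,-0.004],"rotation":[0.003,0.003,0],"grip":45}]' 60
python3 -m jog '[{"linear":[0,0,0],"rotation":[0,0,0],"grip":64},{"linear":[0,0,0],"rotation":[0,0,0],"grip":72},{"linear":[0,0,0],"rotation":[0,0,0],"grip":80},{"linear":[0,0,0],"rotation":[0,0,0],"grip":80},{"linear":[-0.1,0,0],"rotation":[0,0,0],"grip":85},{"linear":[-0.23,0,0],"rotation":[0,0,0],"grip":85},{"linear":[-0.36,0.02,0],"rotation":[0,0,0],"grip":85},{"linear":[-0.48,0.1,0],"rotation":[0.1,0,0],"grip":85},{"linear":[-0.55,0.22,0],"rotation":[0.3,0,0],"grip":85},{"linear":[-0.56,0.35,0],"rotation":[0.5,0,0],"grip":85},{"linear":[-0.56,0.48,0],"rotation":[0.593,0,0],"grip":85},{"linear":[-0.56,0.61,0],"rotation":[0.593,0,0],"grip":85},{"linear":[-0.56,0.74,0],"rotation":[0.593,0,0],"grip":85},{"linear":[-0.56,0.87,0],"rotation":[0.593,0,0],"grip":85},{"linear":[-0.56,1,0],"rotation":[0.593,0,0],"grip":85},{"linear":[-0.56,1,0],"rotation":[0.593,0,0],"grip":85},{"linear":[-0.56,1,0],"rotation":[0.593,0,0],"grip":85}]'
python3 -m jog '[{"linear":[0,0.13,0],"rotation":[0,0,0],"grip":85},{"linear":[0,0.26,0],"rotation":[0,0,0],"grip":85},{"linear":[0,0.36,0],"rotation":[0,0,0],"grip":85},{"linear":[0,0.4,0],"rotation":[0,0,0],"grip":85},{"linear":[0,0.4,0],"rotation":[0,0,0],"grip":85},{"linear":[0,0.4,0],"rotation":[0,0,0],"grip":85}]'
sed -i "s/'black':(V<60)&(S<110)/'black':(V<85)\&(S<110)/" h.py
python3 top.py top4.png red green black blue; python3 -c "
from h import *
p,d,c=shot('scene','s8.png')
p,d,c=shot('top');W=cloud(d,c)
m=(W[...,2]>20)&(W[...,2]<32)&(np.hypot(W[...,0]-592,W[...,1]+330)<75)
P=(W[m][:,:2]-PC); 
for k in ('red','black','blue','green'):
    mm=(W[...,2]>20)&(W[...,2]<32); q=(W[mm][:,:2]-MARK[k]); a=q@px;b=q@py; s=(abs(a)<45)&(abs(b)<26)
    print(k,s.sum(),np.percentile(a[s],[1,99]).round(1),np.percentile(b[s],[1,99]).round(1),a[s].mean().round(1),b[s].mean().round(1))
"
```

```text
time_s: 42.48
eef_pos: [583.0, -259.7, -17.5]
ee_rot: [0.706, -0.054, 0.705, 0.051]
force: [-2.5, 1.3, 5.3]
grip_width: 0.684
time_s: 43.9
eef_pos: [538.2, 39.2, 149.6]
ee_rot: [0.706, 0.05, 0.705, -0.053]
force: [-0.3, 0.3, -0.4]
grip_width: 0.998
time_s: 44.4
eef_pos: [555.8, 156.8, 148.8]
ee_rot: [0.706, 0.05, 0.705, -0.053]
force: [-1.0, -0.4, 0.3]
grip_width: 1.0
red top 432 c [ 595.9 -354.9] size [59.9 40.4] yaw 8.9 z 24.7 px [420. 174.]
  err pallet x,y 0.2 -0.7 yaw 0.4
green top 414 c [ 560.8 -117.1] size [59.6 39.2] yaw 8.6 z 24.6 px [318. 192.]
  err pallet x,y 0.6 -0.3 yaw 0.1
black top 388 c [ 589.1 -306.9] size [60.3 39.7] yaw 8.8 z 24.7 px [400. 178.]
  err pallet x,y 0.5 -0.2 yaw 0.3
blue top 436 c [ 581.6 -260.6] size [59.8 40.7] yaw 8.7 z 24.5 px [380. 181.]
  err pallet x,y 0.0 -1.2 yaw 0.2
red 448 [-29.2  29.4] [-20.2  19.3] 0.1 0.0
black 446 [-29.   29.7] [-20.7  18.6] 0.1 -0.8
blue 446 [-29.4  29.2] [-20.9  18.7] -0.1 -0.7
green 438 [-28.7  30. ] [-20.7  18.8] 0.6 -0.6
```

View pics/top4.png

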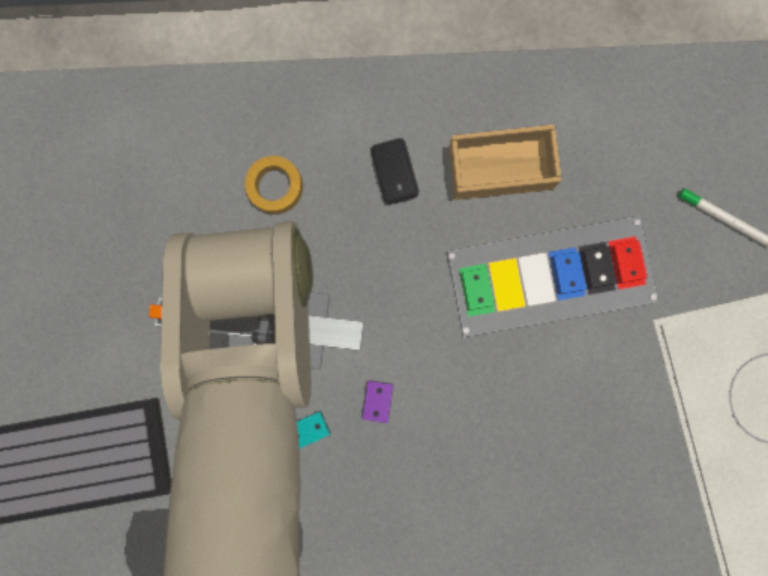

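View pics/ztop4.png

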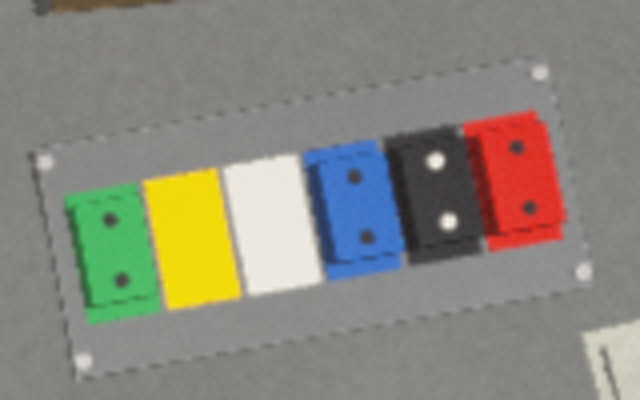

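View pics/s8.png

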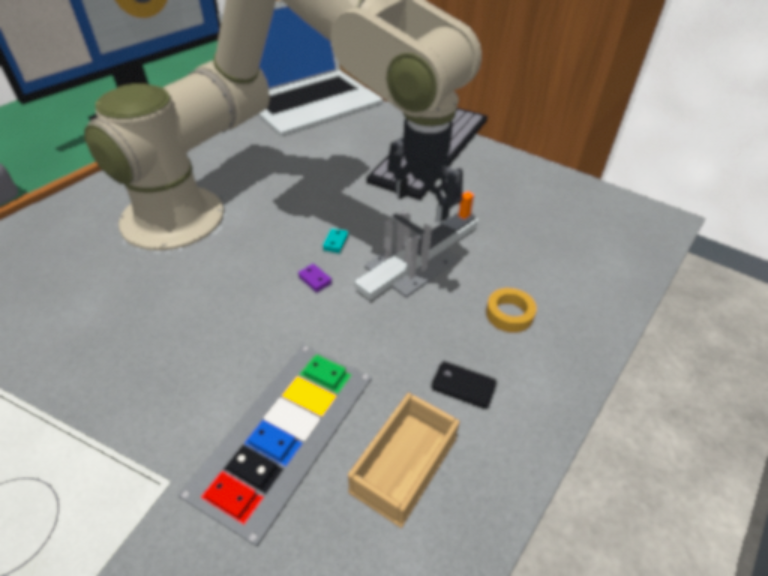

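All four blocks are on their marks within about 1 mm and 0.5°. Now I'll move clear so I can check the handle and the inside of the magazine.

```bash
python3 -m jog '[{"linear":[-0.1,0,-0.12],"rotation":[0,0,0],"grip":85},{"linear":[-0.2,0,-0.24],"rotation":[0,0,0],"grip":85},{"linear":[-0.25,0,-0.36],"rotation":[0,0,0],"grip":85},{"linear":[-0.25,-0.1,-0.45],"rotation":[0,0,0],"grip":85},{"linear":[-0.25,-0.22,-0.5],"rotation":[0,0,0],"grip":85},{"linear":[-0.25,-0.34,-0.55],"rotation":[0,0,0],"grip":85},{"linear":[-0.25,-0.46,-0.6],"rotation":[0,0,0],"grip":85},{"linear":[-0.25,-0.58,-0.6],"rotation":[0,0,0],"grip":85},{"linear":[-0.25,-0.65,-0.6],"rotation":[0,0,0],"grip":85},{"linear":[-0.25,-0.65,-0.6],"rotation":[0,0,0],"grip":85},{"linear":[-0.25,-0.65,-0.6],"rotation":[0,0,0],"grip":85},{"linear":[-0.25,-0.65,-0.6],"rotation":[0,0,0],"grip":85},{"linear":[-0.25,-0.65,-0.6],"rotation":[0,0,0],"grip":85},{"linear":[-0.25,-0.65,-0.6],"rotation":[0,0,0],"grip":85},{"linear":[-0.25,-0.65,-0.6],"rotation":[0,0,0],"grip":85},{"linear":[-0.25,-0.65,-0.6],"rotation":[0,0,0],"grip":85},{"linear":[-0.25,-0.65,-0.6],"rotation":[0,0,0],"grip":85},{"linear":[-0.25,-0.65,-0.6],"rotation":[0,0,0],"grip":85},{"linear":[-0.25,-0.65,-0.6],"rotation":[0,0,0],"grip":85},{"linear":[-0.25,-0.65,-0.6],"rotation":[0,0,0],"grip":85}]'
cat > fin.py <<'E'
from h import *
z=np.load('/tmp/top0.npz')
def hd(p,W):
    H,S,V=cv2.split(cv2.cvtColor(p,cv2.COLOR_RGB2HSV));q=(S>150)&(H>3)&(H<18);q[:,:90]=0;q[:180]=0;q[:,130:]=0;q[230:]=0
    t=W[q];return len(t),t[t[:,2]>90].mean(0).round(2)
print('before',hd(z['p'],cloud(z['d'],dict(intrinsics=z['K'],world_from_camera=z['T']))))
p,d,c=shot('top','top5.png');print('after',hd(p,cloud(d,c)))
dz=np.abs(p.astype(int)-z['p']).sum(2)>90
for n,(a,b,e,f) in {'mouse':(85,140,240,285),'ring':(98,148,158,206),'box':(78,136,295,378)}.items(): print(n,'changed px',dz[a:b,e:f].sum())
cv2.imwrite('pics/ztop5.png',cv2.resize(p[180:260,90:250,::-1],None,fx=4,fy=4,interpolation=cv2.INTER_CUBIC))
E
python3 fin.py; python3 top.py top6.png red green black blue|grep err
```

```text
time_s: 46.42
eef_pos: [349.1, -9.2, 224.5]
ee_rot: [0.706, 0.05, 0.705, -0.053]
force: [1.0, -0.1, -0.3]
grip_width: 0.994
before (148, array([537.39, 361.54,  94.25]))
after (146, array([537.34, 361.88,  94.67]))
mouse changed px 0
ring changed px 0
box changed px 0
  err pallet x,y 0.1 0.1 yaw 0.3
  err pallet x,y 0.7 -0.4 yaw 0.2
  err pallet x,y 0.4 -0.5 yaw -1.2
  err pallet x,y 0.0 -1.6 yaw -0.0
```

View pics/ztop5.png

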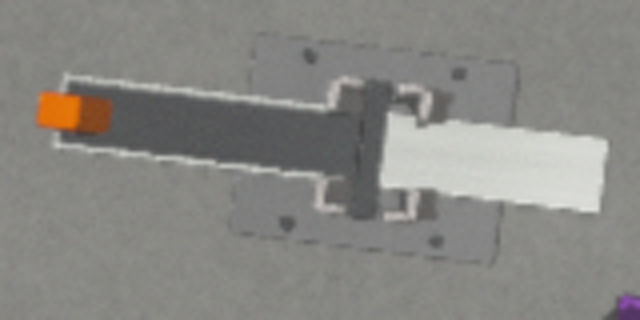

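The magazine is empty, the handle is back where it started to within 0.4 mm, and the mouse, ring and box haven't changed. I'll pause briefly in case a block gets knocked, then check again.

```bash
for i in 1 2 3 4; do python3 -m jog '[{"linear":[0,0,0],"rotation":[0,0,0],"grip":85},{"linear":[0,0,0],"rotation":[0,0,0],"grip":85},{"linear":[0,0,0],"rotation":[0,0,0],"grip":85},{"linear":[0,0,0],"rotation":[0,0,0],"grip":85},{"linear":[0,0,0],"rotation":[0,0,0],"grip":85},{"linear":[0,0,0],"rotation":[0,0,0],"grip":85},{"linear":[0,0,0],"rotation":[0,0,0],"grip":85},{"linear":[0,0,0],"rotation":[0,0,0],"grip":85},{"linear":[0,0,0],"rotation":[0,0,0],"grip":85},{"linear":[0,0,0],"rotation":[0,0,0],"grip":85},{"linear":[0,0,0],"rotation":[0,0,0],"grip":85},{"linear":[0,0,0],"rotation":[0,0,0],"grip":85}]' | head -1; done
python3 top.py top7.png red green black blue
```

```text
time_s: 47.72
time_s: 48.72
time_s: 49.72
time_s: 50.72
red top 439 c [ 595.8 -354.3] size [60.1 40.4] yaw 8.9 z 24.6 px [420. 174.]
  err pallet x,y 0.2 -0.0 yaw 0.4
green top 415 c [ 561.1 -117.1] size [60.1 39.4] yaw 7.8 z 24.9 px [318. 192.]
  err pallet x,y 0.9 -0.3 yaw -0.7
black top 383 c [ 589.  -306.9] size [59.9 40.2] yaw 8.6 z 24.7 px [399. 178.]
  err pallet x,y 0.5 -0.1 yaw 0.1
blue top 434 c [ 581.6 -260.6] size [60.1 40.5] yaw 8.0 z 24.7 px [380. 181.]
  err pallet x,y 0.0 -1.3 yaw -0.5
```

```bash
python3 -c "
from h import *
print(finish_job())"
```

```text
the job is handed in; nothing more can be done
None
```

The job is handed in at about 51 s. The magazine held four blocks (red, green, black and blue, bottom to top). I fed each one out with the slide, drew the slide back, and laid each block flat on its own mark. There was no yellow block and no white one on the rail.

**Last checks, from the top camera:**
- **Placing:** red, green and black are within about 1 mm of their mark centres. Blue is about 1.3 mm off along the row. Angle readings scattered by up to about 1°, which is the camera noise. Top faces read z ≈ 25 mm, so the blocks lie flat on the pallet.
- **Magazine:** it is empty and the rail is bare. The handle is within about 0.4 mm of where it started, with the slide against its back stop.
- **Left alone:** the mouse, ring and box show no change in the picture.

**What went wrong or disagreed:**
- **First grasp missed:** on the red block the fingers closed above it, because the finger tips sit about 30 mm behind the reported TCP. I measured that from depth and corrected it. The miss didn't disturb the block.
- **Black threshold:** my colour threshold first caught only a sliver of the black block, so that reading was useless. Loosening it gave a proper reading, which a depth check confirmed.
- **Disturbances:** I saw neither a knocked block nor a slackened grip, including during a 4 s pause before handing in.

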